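# Set a lid gauge to the master lid: slide the carriage onto the dovetail and clamp it

## Robot

A 7-joint arm with a two-finger parallel gripper is mounted at the origin on a cart in front of the work surface, level with it; the furniture and walls round the work are solid. World frame = base frame: x ahead of the robot, y to its left, z up, the work surface at z = 0. Lengths are in m, angles in rad, forces in N, time in s.
With the tool pointing down it reaches from about 0.4 to 0.85 m from the base axis. Payload 4.5 kg.
Tool frame: the origin (TCP) lies on the centre line of the jaws, within the pads' length; the fingertips stand r.tcp_to_tips ahead of it and the grasp point (between the pads) lies 11 mm behind it (r.tcp_to_tips is the distance from the TCP to the fingertips, in m); y points along the fingers, x is the direction in which the jaws open and shut, and the axes are right-handed (so a half turn about y gives the same grasp; the last joint's range is limited). The gripper opens to 88 mm and grips with 3 to 60 N. Pads are 18 mm wide; open, the fingers measure 123 mm over their backs; the gripper's body (75 mm by 187 mm) begins 45 mm behind the grasp point.
Start: joints at [1.352, 0.689, -0.195, 1.565, 0.157, 0.902, -0.215], TCP at [0.156, -0.605, 0.247] pointing down, gripper open.
Joint ranges: [-3.01, 3.01], [-0.46, 2.08], [-1.47, 1.51], [0.13, 2.56], [-1, 4.14], [0.04, 2.09], [-2.66, 2.66]. Speed limits (rad/s): [2.57, 2.57, 3.14, 3.14, 3.14, 3.14, 3.14].

## Interface

Orientations are given as a unit quaternion [x, y, z, w].
In Python, from plant import r gives the robot as it stands. The module is installed in compiled form; this text tells all that it offers.
- The arm moves only by the shell command python3 -m inch 'ROWS' [OPENING] [FORCE]. ROWS is text: rows parted by semicolons, each of 4 numbers parted by spaces: the shift along the tool's x, y, z in mm, then the turn about the tool's y in degrees. In form: x y z spin; .... A call has 1 to 10 rows; each row is the pose to reach, as a shift and turn from the pose commanded when the call began, along the tool's axes at that moment; what a row does not reach only later rows make up. A row lasts 1/10 s, in which the tool goes at most 50 mm and 8.59 degrees, less where a joint would pass 70% of its speed; a pose out of reach is approached as far as the arm can. A call with a gripper value outside its range is refused whole. OPENING is the gripper command: -1 is shut, 1 is fully open, values between are in proportion, set as the call begins (- or left out, the last holds). The fingers move at their own pace and stop on an object; FORCE is the grip in N (left out, the last holds). Time passes only in rows, so rows that repeat a pose let the fingers close. It gives the time, the measured TCP pose, the force and the opening at its end, in the units of the state.
- r.get_state(): the state, without advancing time (a new reading comes with each control period).
- r.snapshot(name): name is "scene" or "top" or "wrist"; returns a dict with "frame" (400x640x3 uint8, red, green, blue), "intrinsics" (3x3 intrinsics, pixels), "R" (3x3) and "t" (3): a world point X has camera coordinates R X + t. Camera axes: x right, y down, z forward; pixel columns grow to the right and rows downward; lengths in m; the calibration is good to about 2 mm. A picture is of the moment at which its call begins. There is no depth.
- r.finish_job(): hands the job in, once; it reports no verdict.
Trained networks look in the newest picture that a camera, given by its name, has taken for a name from the list of things; names that differ only in an ending like _2 or _b are one class to them, and where a whole thing is asked for, a point or a joint stands for the part that bears it (a point fixed in the world has none). Each returns a list of dicts, best first, with "p" (0 to 1); they miss things now and then, are a little off and sometimes report something else, mostly with a low value. They report only what shows in the picture. A call takes as long as a camera call.
- r.trace(camera, name): "region" (400x640 bool, what is visible of it) and "centre" ([row, column] in pixels, amid what is visible of it).
- r.tip_of(camera, name): "centre" ([row, column] in pixels: a listed point, or the origin of a listed thing).
The state is a dict: "clock": time; "q": joint angles; "qd": joint speeds; "joint_torque": joint torques, N m; "tool_pos": TCP position; "eef_rot": TCP orientation; "contact_force": force on the tool from outside, world axes, zero at the start; "moment": the same for the moment, N m; "opening": opening from 0.0 (shut) to 1.0 (fully open).
Only numpy, scipy, OpenCV 4.12 (cv2) and the standard library are available. Lean on these libraries where they do the work, as an engineer would, in place of code of your own. Each camera call takes 0.05 s, during which the arm holds its last target.

## Task

Set the lid gauge to the master lid lying on it: slide the loose gauge carriage onto the dovetail rail from its open end, measuring face first, and push it gently along until the lid is nipped between its white face and the gauge's fixed white jaw, with no gap on either side. Then swing the red ball of the carriage's side clamp knob over towards the lid until the clamp is firmly tight, without forcing it or squeezing the lid hard, and leave the other ware where it stands.

Things in the scene. Friction and masses are not known exactly. Their poses are not given: they have to be found in the camera images.
- gauge: Lid gauge fixed on the slab: grey bed plate, 232 x 96 x 10 mm, with a steel dovetail rail along x. Origin on the slab under the middle of the rail's open end; x along the rail towards the lid, z up. Rail: x 0 to 120 mm, top 40 mm up. Then to x 204 a cork-topped rest table level with the rail top, and the fixed white jaw, a flat upright face 27 mm high at x 202 mm. The bed plate begins at x -12 mm.
- rail_entry (a point): Middle of the rail's top at its open end, 40 mm above the gauge's origin; axes as the gauge's. The rail is 38 mm wide at the top, 24 mm at its foot 14 mm lower (60 degree flanks); its first 12 mm are tapered as a lead-in, 3 mm a side and 2 mm on top.
- carriage: Loose aluminium carriage, about 0.6 kg: saddle x -36 to 36 mm, 68 mm wide, 36 mm high, dovetail slot below; origin centre of its underside, x towards its white measuring face, z up. It starts standing on the slab. On the rail its axes lie along the gauge's, its origin 14 mm above the gauge's. Sideways play 1.3 to 3.6 mm (a hidden gib sets it). Slides on the oiled rail at 1 to 3 N.
- carriage_grip (a point): Centre of the dark wooden hand grip on the carriage: a block 26 mm (x) by 36 mm (y) by 36 mm high, 12 mm behind (x) the carriage's origin and 54 mm above it; axes as the carriage's. It stands clear for 30 mm before and behind; the deck is 18 mm below this point.
- jaw_face (a point): Middle of the carriage's white upright measuring face, 60 x 23 mm: 52 mm ahead (x) of the carriage's origin, 41 mm above it; axes as the carriage's.
- clamp_jaw: Brass clamp pad in the carriage's cheek on its +y side; the clamp knob drives it sideways against the rail's flank, 2.4 mm per rad. Origin at the carriage's as built. Not to be handled.
- clamp_ball (a point): Centre of the red ball (21 mm) on the clamp knob's arm, 45 mm to the +y side of the carriage's middle. It swings 60 mm from the knob's axis, which lies along y, 19 mm above the carriage's origin. Loose, it leans back (-x) 0.55 to 0.75 rad from upright; it is tightened by swinging it over the top towards the measuring face. Axes turn with the knob.
- clamp_knob: The clamp knob: black fluted hub and steel arm; origin on its axis. It turns against steady friction (3 to 5 N at the ball, stays where left) and bites 0 to 0.75 rad past upright, as the hidden gib has it; then resistance climbs by some 1.3 N each 0.1 rad. Firmly tight: 8 to 10 N pushed at the slowly moving ball along the rail; above 11 N it is being forced.
- master_lid: White pottery lid with a knob, 68 mm across, 41 mm high, 60 g, loose on the gauge's rest table, 4 to 14 mm short of the fixed jaw; origin centre of its underside. Fragile: bears a light push (10 N), not a hard one.
- lid_center (a point): Point on the lid's axis half-way up, 20 mm above its underside. With the lid against the fixed jaw it is 168 mm along x from the gauge's origin. The rim is 34 mm from the axis, widest 9 mm above the underside.
- cup_1: White handled cup, 69 x 100 x 76 mm, bystander.
- cup_2: White handled cup, 69 x 99 x 78 mm, bystander.
- creamer_1: White handled jug, 66 x 104 x 86 mm, bystander beyond the fixed jaw.
- pot_lid_4: Another white knobbed lid, 73 mm across, 44 mm high, bystander on the slab.
- stamp_1: Small wooden stamp standing upright, 21 mm across, 56 mm high, bystander.

How it is judged:
On the way, in this order (a step that is already met when the one before it is completed fails the run):
1. the carriage has been slid onto the rail from its open end and rides on it (x of carriage_grip in the frame of gauge above 0.02 m and y of carriage_grip in the frame of gauge between -0.004 and 0.004 m and z of carriage_grip in the frame of gauge between 0.065 and 0.0715 m and angle between the x axis of carriage and the x axis of gauge, either way round below 0.08 rad), for 0.2 s.
2. the carriage has pushed the lid home against the fixed jaw and nips it with its white face (all of step 1 and x of lid_center in the frame of jaw_face below 0.0357 m and x of lid_center in the frame of gauge above 0.1665 m and angle between lid_center's own z axis and vertical below 0.1 rad), for 0.2 s.
3. the side clamp is tight: its pad bears on the rail's flank with 35 N or more (all of step 2 and contact force between clamp_jaw and gauge above 35 N), for 0.2 s.
At the end, for the whole second after the job is handed in: Carriage on the rail and square to it; lid upright, within 1.5 mm of the fixed jaw and nipped by the white face (gap under 1.5 mm); clamp pad bearing on the rail with over 35 N; everything released and at rest (all of step 3 and linear speed of each of carriage, master_lid below 0.01 m/s); the robot touches nothing.
It fails at once if the lid is squeezed with more than 20 N (contact force between carriage and master_lid above 20 N or contact force between the fingers and master_lid above 10 N).
It fails at once if the clamp is forced: its pad presses on the rail with more than 120 N (contact force between clamp_jaw and gauge above 120 N).
It fails at once if other ware is shifted by more than 15 mm (distance of any of cup_1, cup_2, creamer_1, pot_lid_4, stamp_1 from where it was at the start of the episode above 0.015 m).
It also fails if it takes over 72 s, if anything falls off the work surface, if the arm or the gripper's body presses on something with over 40 N, if the wrist force passes 120 N, or if a joint passes its speed limit or range.

## Working session

There is one attempt and no reset: what is moved stays moved. The work goes in short steps, Python scripts to look and compute and a shell command to move; the robot and the scene stay as the last step left them, time stands still between calls to the robot, and variables do not carry over. Pictures are saved under pics/ and viewed, and the job is handed in when it is done.

```bash
mkdir -p pics; ls; python3 - <<'E'
from plant import r
import cv2
s=r.get_state(); print({k:(v if not hasattr(v,'round') else v) for k,v in s.items()}); print(r.tcp_to_tips)
for n in ("scene","top","wrist"):
    c=r.snapshot(n); cv2.imwrite(f"pics/{n}0.png",c["frame"][:,:,::-1]); print(n,c["intrinsics"],c["R"],c["t"])
E
```

```text
pics
{'clock': 0.0, 'q': array([ 1.35180364,  0.68998265, -0.19451846,  1.5663213 ,  0.15732255,
        0.90249734, -0.21509392]), 'qd': array([ 0.00116222,  0.00245779, -0.00023629,  0.0009209 ,  0.00092841,
        0.00083871,  0.00019485]), 'joint_torque': array([-4.48453477e-05, -5.27562010e+01, -1.26694847e+00, -1.53429991e+01,
       -5.26984571e-02,  6.67474349e-03,  1.88295526e-04]), 'tool_pos': array([ 0.15611682, -0.60456199,  0.24591702]), 'eef_rot': array([-0.55871301,  0.43348872, -0.4324147 ,  0.55941472]), 'contact_force': array([0.49532159, 0.97871886, 0.27757022]), 'moment': array([-0.01216374,  0.01582936, -0.03502629]), 'opening': 0.9998378609413648}
0.008
scene [[429.18349448   0.         319.90769737]
 [  0.         429.18349448 193.79052737]
 [  0.           0.           1.        ]] [[-0.86939608 -0.49404574 -0.00832312]
 [-0.34232115  0.61437521 -0.7108863 ]
 [ 0.35632387 -0.61519258 -0.7032577 ]] [0.52586087 0.1932926  0.81883158]
top [[482.20320004   0.         318.91076007]
 [  0.         482.20320004 200.22221782]
 [  0.           0.           1.        ]] [[ 1.52347238e-02 -9.99881370e-01  2.26901224e-03]
 [-9.94236507e-01 -1.53894834e-02 -1.06098688e-01]
 [ 1.06121021e-01 -6.39550596e-04 -9.94353016e-01]] [0.0781677  0.58832671 1.04830178]
wrist [[289.63895074   0.         317.92247566]
 [  0.         289.63895074 197.79448609]
 [  0.           0.           1.        ]] [[ 0.24952745 -0.96836388 -0.00272851]
 [-0.92167034 -0.23835803  0.30611963]
 [-0.29708556 -0.07387046 -0.95198914]] [-0.62476815 -0.04229535  0.38995015]
```

View pics/scene0.png

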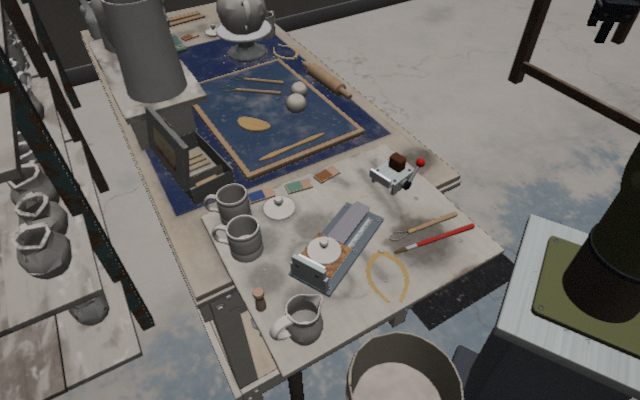

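View pics/top0.png

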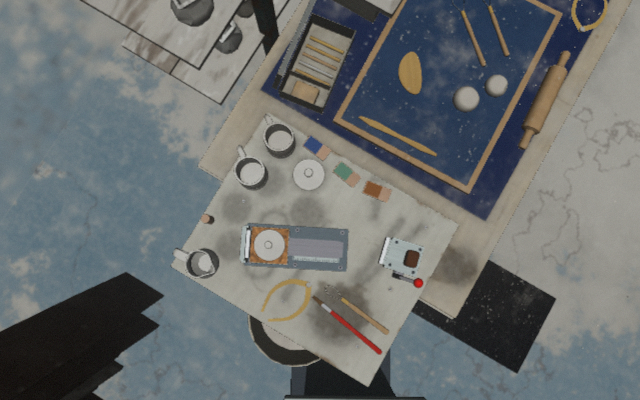

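View pics/wrist0.png

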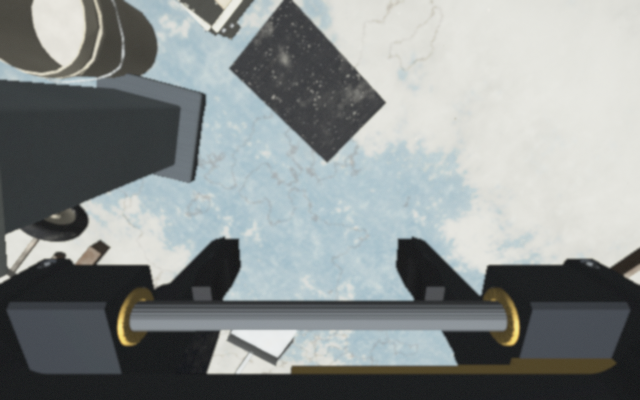

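```bash
cat > h.py <<'E'
import numpy as np, cv2
from scipy.spatial.transform import Rotation as Ro
from plant import r
def P(c): return c["intrinsics"]@np.hstack([c["R"],np.array(c["t"]).reshape(3,1)])
def tri(cs,pts):
    A=[]
    for c,(row,col) in zip(cs,pts):
        M=P(c); A+= [col*M[2]-M[0], row*M[2]-M[1]]
    A=np.array(A); A/=np.linalg.norm(A[:,:3],axis=1)[:,None]
    x=np.linalg.lstsq(A[:,:3],-A[:,3],rcond=None)[0]
    return x
def proj(c,X):
    p=P(c)@np.append(X,1); return np.array([p[1],p[0]])/p[2]
def planez(c,rc,z):
    K=c["intrinsics"];R=c["R"];t=np.array(c["t"]).ravel()
    o=-R.T@t; d=R.T@np.linalg.inv(K)@np.array([rc[1],rc[0],1.]); return o+d*(z-o[2])/d[2]
E
python3 - <<'E'
from h import *
cs=[r.snapshot("scene"),r.snapshot("top")]
print("tool R",Ro.from_quat(r.get_state()["eef_rot"]).as_matrix().round(3))
for n in "gauge rail_entry carriage carriage_grip jaw_face clamp_ball clamp_knob master_lid lid_center creamer_1 stamp_1 cup_1 cup_2 pot_lid_4".split():
    d=[r.tip_of(k,n) for k in("scene","top")]
    for k,dd in zip(("scene","top"),d): print(n,k,[(np.round(q["centre"],1).tolist(),round(q["p"],2)) for q in dd[:3]])
    if d[0] and d[1]:
        a,b=d[0][0]["centre"],d[1][0]["centre"]; x=tri(cs,[a,b])
        print("   ",x.round(4), "res",(proj(cs[0],x)-a).round(1),(proj(cs[1],x)-b).round(1))
E
```

```text
tool R [[ 0.25  -0.     0.968]
 [-0.968  0.001  0.25 ]
 [-0.001 -1.    -0.   ]]
gauge scene [([215.1, 362.6], 0.69)]
gauge top [([247.6, 342.2], 0.75)]
    [0.4797 0.0313 0.0005] res [-0.1 -1.4] [1.3 0.5]
rail_entry scene [([201.0, 366.1], 0.97)]
rail_entry top [([250.7, 342.2], 0.77), ([270.0, 396.9], 0.23)]
    [0.473  0.034  0.0518] res [-0.1 -1.2] [1.1 0.4]
carriage scene [([180.4, 394.4], 0.6)]
carriage top []
carriage_grip scene [([165.4, 397.5], 0.88), ([202.1, 363.1], 0.67)]
carriage_grip top [([256.1, 410.4], 0.67), ([242.3, 268.3], 0.47)]
    [ 0.4622 -0.1158  0.0448] res [-0.1 -1.7] [1.7 0.6]
jaw_face scene [([179.5, 378.2], 0.55)]
jaw_face top [([248.2, 379.5], 0.95)]
    [ 0.48   -0.0476  0.0461] res [-0.1 -1. ] [1.  0.4]
clamp_ball scene [([308.5, 262.0], 0.69), ([162.0, 422.3], 0.66)]
clamp_ball top [([282.9, 420.2], 0.48), ([249.4, 379.5], 0.28)]
    [ 0.4958  0.0669 -0.0793] res [-63.3  84.4] [-40.7 -93.7]
clamp_knob scene [([183.8, 402.8], 0.73)]
clamp_knob top [([268.2, 400.3], 0.71)]
    [ 0.4359 -0.0991  0.0102] res [-0.1 -1.1] [1.1 0.4]
master_lid scene [([257.1
[... 398 characters left out ...]
 0.1]
stamp_1 scene [([309.8, 261.7], 0.63), ([181.7, 403.3], 0.3)]
stamp_1 top [([221.1, 209.0], 0.44)]
    [ 5.382e-01  3.382e-01 -1.000e-04] res [-0.  -0.1] [0.1 0.1]
cup_1 scene [([217.5, 228.3], 0.89), ([250.5, 239.7], 0.7)]
cup_1 top [([136.9, 279.3], 0.68), ([169.4, 251.8], 0.59)]
    [ 0.7387  0.1825 -0.0017] res [0.  0.3] [-0.3 -0.2]
cup_2 scene [([217.5, 228.3], 0.89), ([250.5, 239.7], 0.7)]
cup_2 top [([136.9, 279.3], 0.68), ([169.4, 251.8], 0.59)]
    [ 0.7387  0.1825 -0.0017] res [0.  0.3] [-0.3 -0.2]
pot_lid_4 scene [([211.6, 276.7], 0.88), ([180.3, 381.2], 0.65)]
pot_lid_4 top [([177.4, 307.4], 0.71), ([244.9, 342.8], 0.71)]
    [0.6463 0.1167 0.004 ] res [0.2 1.9] [-1.7 -0.9]
```

```bash
python3 - <<'E'
import cv2
a=cv2.imread("pics/top0.png")[210:310,230:440]; b=cv2.imread("pics/scene0.png")[140:300,280:440]
cv2.imwrite("pics/top0z.png",cv2.resize(a,None,fx=3.8,fy=3.8,interpolation=3)); cv2.imwrite("pics/scene0z.png",cv2.resize(b,None,fx=3.7,fy=3.7,interpolation=3))
E
```

```text
(no output)
```

View pics/top0z.png

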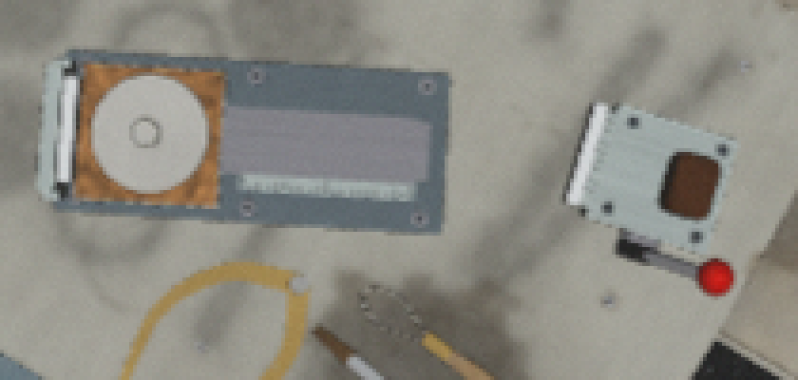

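View pics/scene0z.png

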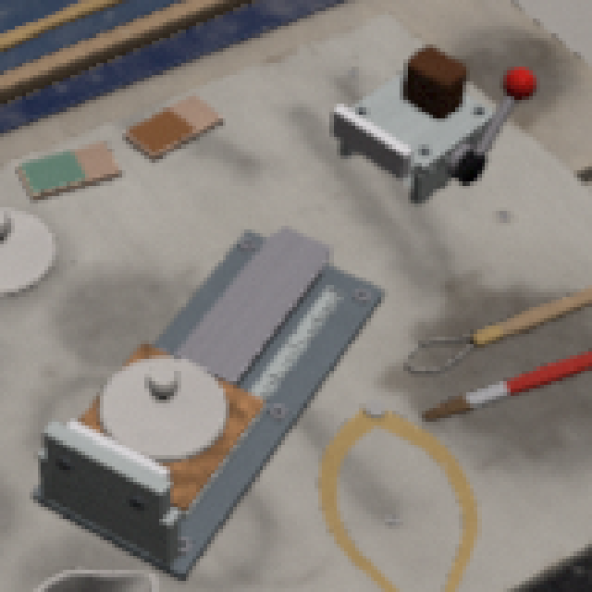

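```bash
python3 - <<'E'
from h import *
c=r.snapshot("top"); s=r.snapshot("scene")
f=lambda x,y,z: planez(c,(210+(y+.5)/3.8-.5,230+(x+.5)/3.8-.5),z)
g=lambda x,y,z: planez(s,(140+(y+.5)/3.7-.5,280+(x+.5)/3.7-.5),z)
print("bed top corners"); C=[f(*p,.01) for p in((450,72),(440,233),(55,207),(66,50))]
print(np.round(C,4)); 
S=[g(383,290,.01),g(248,232,.01),g(35,495,.01),g(187,572,.01)];print("scene",np.round(S,4))
for Q in ((C[3],C[0]),(C[2],C[1])): d=Q[0]-Q[1]; print("len",np.linalg.norm(d),"yaw",np.degrees(np.arctan2(d[1],d[0])))
print("rail", f(228,107,.04),f(228,179,.04),f(431,120,.04),f(431,181,.04))
print("lid rim centre",f(150,134,.05), "jaw white", f(70,65,.067),f(65,195,.067))
print("carr deck corners z.036"); D=[f(590,104,.052),f(570,205,.052),f(737,137,.036),f(703,251,.036)];print(np.round(D,4))
d=D[0]-D[1];print("face dir",np.degrees(np.arctan2(d[1],d[0])), np.linalg.norm(d))
print("grip",f(692,186,.072),"ball",f(716,278,.019+.06*np.cos(.65)))
print("scene grip top centre",g(437,62,.072),"ball",g(521,84,.067))
E
```

```text
bed top corners
[[0.5256 0.0201 0.01  ]
 [0.4304 0.0252 0.01  ]
 [0.4422 0.2533 0.01  ]
 [0.5353 0.2497 0.01  ]]
scene [[0.4301 0.0239 0.01  ]
 [0.5227 0.0201 0.01  ]
 [0.5328 0.2499 0.01  ]
 [0.4394 0.2517 0.01  ]]
len 0.22979557146233665 yaw 87.60130365019731
len 0.22844489120881578 yaw 87.04118685237354
rail [0.50194701 0.15038923 0.04      ] [0.46051958 0.14949108 0.04      ] [0.49623811 0.0326942  0.04      ] [0.46115517 0.03234606 0.04      ]
lid rim centre [0.48555886 0.19415202 0.05      ] jaw white [0.52353609 0.23872019 0.067     ] [0.45050526 0.2392775  0.067     ]
carr deck corners z.036
[[ 0.5065 -0.0577  0.052 ]
 [ 0.4489 -0.0464  0.052 ]
 [ 0.4892 -0.1454  0.036 ]
 [ 0.4234 -0.1252  0.036 ]]
face dir -11.156119309945284 0.05870900827876141
grip [ 0.46093883 -0.1121105   0.072     ] ball [ 0.40995401 -0.12629481  0.06676503]
scene grip top centre [ 0.46106268 -0.11686312  0.072     ] ball [ 0.40865751 -0.12822518  0.067     ]
```

```bash
cat >> h.py <<'E'
def goto(X,yaw=None):
    """shift in tool mm from measured pose; yaw = world direction (deg) of -tool x"""
    s=r.get_state(); R=Ro.from_quat(s["eef_rot"]).as_matrix(); d=R.T@(np.array(X)-s["tool_pos"])*1000
    cur=np.degrees(np.arctan2(-R[1,0],-R[0,0])); 
    print("t",round(s["clock"],2),"pos",s["tool_pos"].round(4),"yaw",cur.round(2),"tilt",R[:,1].round(3),"F",s["contact_force"].round(2),"op",round(s["opening"],3))
    print("shift",d.round(1),"spin", None if yaw is None else round(cur-yaw,2))
E
python3 - <<'E'
from h import *
goto([0.461,-0.115,0.2],78.8)
c=r.snapshot("wrist"); print(-c["R"].T@c["t"])
E
```

```text
t 1.75 pos [ 0.1563 -0.6051  0.2467] yaw 104.48 tilt [ 0. -0. -1.] F [-0.45 -0.15  0.12] op 1.003
shift [-398.4   46.7  417.6] spin 25.68
[ 0.23289548 -0.58659168  0.3832232 ]
```

```bash
python3 -m inch '-30 0 32 2; -65 0 68 5; -100 0 105 8; -134 0 140 11; -168 0 176 14; -202 0 212 17; -236 0 248 20; -270 0 284 23; -304 0 318 25.7; -338 0 353 25.7' 0.2 20; python3 - <<'E'
from h import *
goto([0.461,-0.115,0.2],78.8)
E
```

```text
clock: 2.8
tool_pos: [0.4145, -0.1879, 0.247]
eef_rot: [0.448, -0.546, 0.547, -0.449]
contact_force: [0.2, -0.2, 0.2]
opening: 0.602
t 2.8 pos [ 0.4145 -0.1879  0.247 ] yaw 78.73 tilt [ 0.001 -0.    -1.   ] F [ 0.18 -0.21  0.17] op 0.602
shift [-80.6  47.   31.3] spin -0.07
```

```bash
python3 -m inch '-30 0 12 0; -60 5 24 0; -80.6 10 31.3 0; -80.6 10 31.3 0; -80.6 10 31.3 0'; python3 - <<'E'
from h import *
goto([0.461,-0.115,0.2],78.8)
c=r.snapshot("wrist"); cv2.imwrite("pics/w1.png",c["frame"][:,:,::-1]); print(-c["R"].T@c["t"])
for n in "carriage_grip jaw_face clamp_ball clamp_knob carriage rail_entry".split():
    print(n,[(np.round(q["centre"],1).tolist(),round(q["p"],2)) for q in r.tip_of("wrist",n)[:3]])
E
```

```text
clock: 3.3
tool_pos: [0.4597, -0.1169, 0.2367]
eef_rot: [0.449, -0.546, 0.546, -0.449]
contact_force: [-0.3, -0.4, 0.6]
opening: 0.6
t 3.3 pos [ 0.4597 -0.1169  0.2367] yaw 78.82 tilt [-0.    -0.001 -1.   ] F [-0.26 -0.35  0.63] op 0.6
shift [-2.1 36.7  0.9] spin 0.02
[ 0.53730708 -0.13359712  0.37317838]
carriage_grip []
jaw_face [([169.7, 259.9], 0.91)]
clamp_ball [([216.5, 331.7], 0.64)]
clamp_knob [([193.7, 299.5], 0.79), ([47.5, 94.8], 0.23)]
carriage [([169.2, 304.0], 0.83)]
rail_entry []
```

View pics/w1.png

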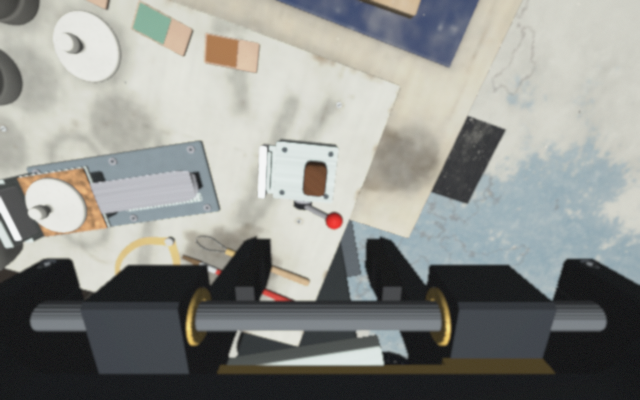

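```bash
python3 - <<'E'
import cv2
a=cv2.imread("pics/w1.png")[125:240,240:360]
cv2.imwrite("pics/w1z.png",cv2.resize(a,None,fx=5,fy=5,interpolation=3))
a=cv2.imread("pics/w1.png")[120:240,0:230]
cv2.imwrite("pics/w1g.png",cv2.resize(a,None,fx=3.4,fy=3.4,interpolation=3))
E
```

```text
(no output)
```

View pics/w1z.png

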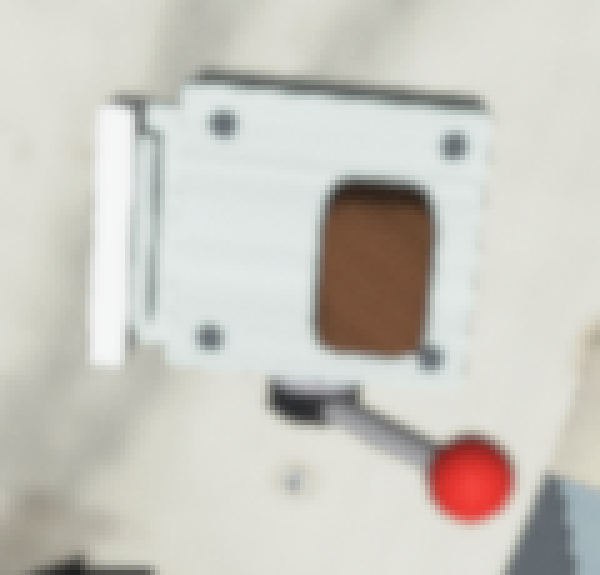

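View pics/w1g.png

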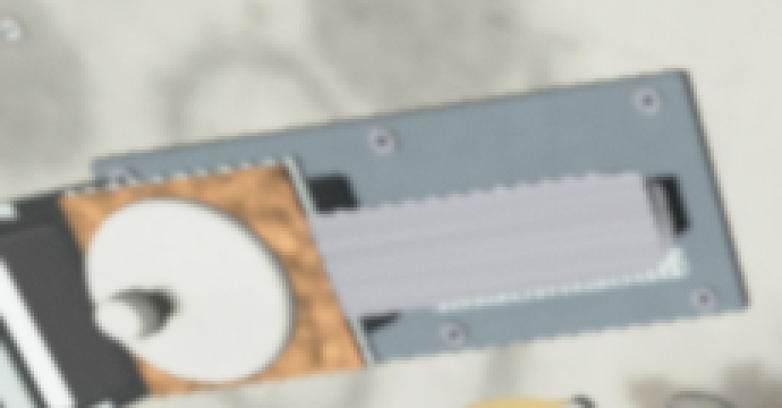

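```bash
python3 - <<'E'
from h import *
c=r.snapshot("wrist")
f=lambda x,y,z: planez(c,(125+(y+.5)/5-.5,240+(x+.5)/5-.5),z)
g=lambda x,y,z: planez(c,(120+(y+.5)/3.4-.5,(x+.5)/3.4-.5),z)
an=lambda d: np.degrees(np.arctan2(d[1],d[0]))
print("grip top", f(376,276,.072), "by corners", np.mean([f(330,205,.072),f(433,210,.072),f(425,355,.072),f(316,345,.072)],0))
s=[f(222,124,.036),f(455,146,.036),f(209,337,.036),f(430,357,.036)]
print("screws",np.round(s,4),"mean",np.mean(s,0).round(4))
print("yaw", an(s[0]-s[1]),an(s[2]-s[3]),an(s[0]-s[2])+0,an(s[1]-s[3]))
a,b=f(185,88,.036),f(492,112,.036);print("deck edge yaw",an(a-b),np.linalg.norm(a-b))
a,b=f(98,106,.0525),f(90,362,.0525);print("face yaw",an(a-b)+90,np.linalg.norm(a-b),(a+b)/2)
print("ball",f(471,480,.067))
# gauge
C=[g(687,70,.01),g(747,306,.01),g(92,158,.01)]
print("bed",np.round(C,4),"yaw",an(C[2]-C[0]),an(C[0]-C[1])+90)
s=[g(647,100,.01),g(703,297,.01),g(381,139,.01),g(453,332,.01)];print(np.round(s,4),an(s[2]-s[0]),an(s[3]-s[1]))
E
```

```text
grip top [ 0.4626602  -0.11576014  0.072     ] by corners [ 0.46182648 -0.11558067  0.072     ]
screws [[ 0.4964 -0.0857  0.036 ]
 [ 0.4807 -0.1379  0.036 ]
 [ 0.4468 -0.0707  0.036 ]
 [ 0.4312 -0.1224  0.036 ]] mean [ 0.4638 -0.1042  0.036 ]
yaw 73.26417582119808 73.24971882150545 -16.89231629734106 -17.334553583822878
deck edge yaw 74.22087912360075 0.07109510761781712
face yaw 73.30814554650439 0.05939170458914148 [ 0.47917642 -0.05374561  0.0525    ]
ball [ 0.41022967 -0.12711072  0.067     ]
bed [[0.5244 0.0154 0.01  ]
 [0.4322 0.0213 0.01  ]
 [0.5371 0.2443 0.01  ]] yaw 86.81934069998479 86.32255608310606
[[0.5168 0.0332 0.01  ]
 [0.4392 0.0371 0.01  ]
 [0.5225 0.1352 0.01  ]
 [0.4445 0.1389 0.01  ]] 86.81017077816347 86.97264674032164
```

```bash
python3 - <<'E'
from h import *
goto([0.4612,-0.1157,0.0475],73.2)
E
python3 -m inch '0 40 1.5 3; 0 80 1.5 5.6; -1 115 1.5 5.6; -1.5 150 1.5 5.6; -1.5 170 1.5 5.6; -1.5 180 1.5 5.6;-1.5 180 1.5 5.6' ; python3 - <<'E'
from h import *
goto([0.4612,-0.1157,0.0475],73.2)
c=r.snapshot("wrist"); cv2.imwrite("pics/w2.png",c["frame"][:,:,::-1])
c=r.snapshot("scene"); cv2.imwrite("pics/s2.png",cv2.resize(c["frame"][120:240,330:490,::-1],None,fx=4,fy=4))
E
```

```text
t 3.7 pos [ 0.4597 -0.1173  0.2368] yaw 78.71 tilt [ 0. -0. -1.] F [-0.55  0.64  0.26] op 0.602
shift [ -1.9 189.3   1.1] spin 5.51
clock: 4.4
tool_pos: [0.4613, -0.1155, 0.0559]
eef_rot: [-0.422, 0.568, -0.567, 0.421]
contact_force: [-0.5, 0.2, -0.0]
opening: 0.602
t 4.4 pos [ 0.4613 -0.1155  0.0559] yaw 73.17 tilt [-0.002  0.    -1.   ] F [-0.48  0.24 -0.03] op 0.602
shift [ 0.2  8.4 -0. ] spin -0.03
```

View pics/w2.png

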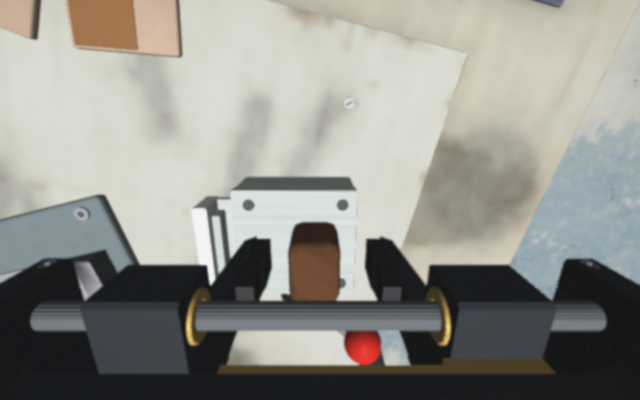

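View pics/s2.png

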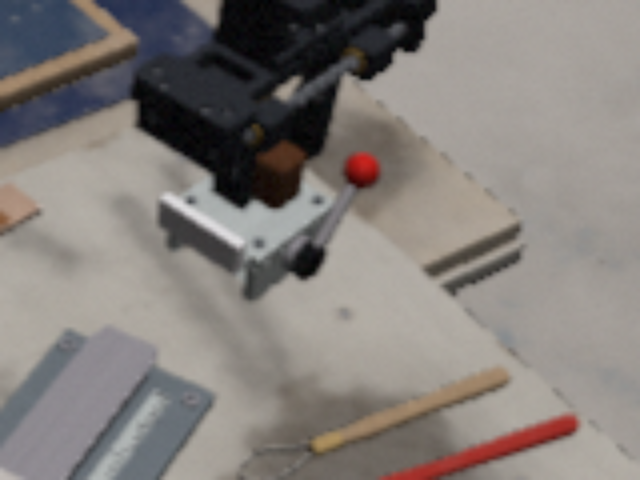

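```bash
python3 -m inch '0 4 0 0; 0 8 0 0; 0 8 0 0'; python3 -m inch '0 0 0 0;0 0 0 0;0 0 0 0;0 0 0 0;0 0 0 0;0 0 0 0;0 0 0 0' -1 40; python3 -m inch '0 0 0 0;0 0 0 0;0 0 0 0' ;python3 - <<'E'
from h import *
goto([0.4612,-0.1157,0.0475],73.2)
E
```

```text
clock: 4.8
tool_pos: [0.4619, -0.1155, 0.0488]
eef_rot: [0.421, -0.568, 0.568, -0.422]
contact_force: [0.0, 0.5, 0.5]
opening: 0.603
clock: 5.5
tool_pos: [0.462, -0.115, 0.0488]
eef_rot: [0.421, -0.568, 0.568, -0.422]
contact_force: [1.4, 2.1, 2.4]
opening: 0.293
clock: 5.8
tool_pos: [0.462, -0.115, 0.0488]
eef_rot: [0.421, -0.568, 0.568, -0.422]
contact_force: [0.2, 3.4, 2.7]
opening: 0.293
t 5.8 pos [ 0.462  -0.115   0.0488] yaw 73.23 tilt [ 0.001  0.    -1.   ] F [0.21 3.41 2.75] op 0.293
shift [ 0.9  1.3 -0.6] spin 0.03
```

```bash
python3 -m inch '0 -10 0 0; 0 -20 0 0; 0 -30 0 0;0 -30 0 0';python3 - <<'E'
from h import *
goto([0.4739,-0.0459,0.0788],87.2)
E
```

```text
clock: 6.2
tool_pos: [0.4622, -0.1161, 0.0801]
eef_rot: [0.421, -0.567, 0.569, -0.422]
contact_force: [0.4, -0.0, -5.7]
opening: 0.295
t 6.2 pos [ 0.4622 -0.1161  0.0801] yaw 73.14 tilt [ 0.002 -0.001 -1.   ] F [ 0.39 -0.03 -5.69] op 0.295
shift [-70.6   1.2  -9.1] spin -14.06
```

```bash
python3 -m inch '-14 0 -2 -3; -28 0 -3.6 -6; -42 0 -5.4 -9; -56 0 -7.2 -12; -70.6 0 -9.1 -14;-70.6 0 -9.1 -14;-70.6 0 -9.1 -14';python3 - <<'E'
from h import *
goto([0.4739,-0.0459,0.0788],87.2)
for n in ("wrist","top","scene"):
    c=r.snapshot(n); cv2.imwrite(f"pics/{n}3.png",c["frame"][:,:,::-1])
    np.savez(f"pics/{n}3.npz",**c)
E
```

```text
clock: 6.9
tool_pos: [0.4733, -0.0445, 0.0786]
eef_rot: [-0.488, 0.512, -0.512, 0.488]
contact_force: [0.6, -0.8, -6.3]
opening: 0.291
t 6.9 pos [ 0.4733 -0.0445  0.0786] yaw 87.31 tilt [-0.001 -0.    -1.   ] F [ 0.62 -0.77 -6.26] op 0.291
shift [ 1.4 -0.2  0.6] spin 0.11
```

View pics/wrist3.png

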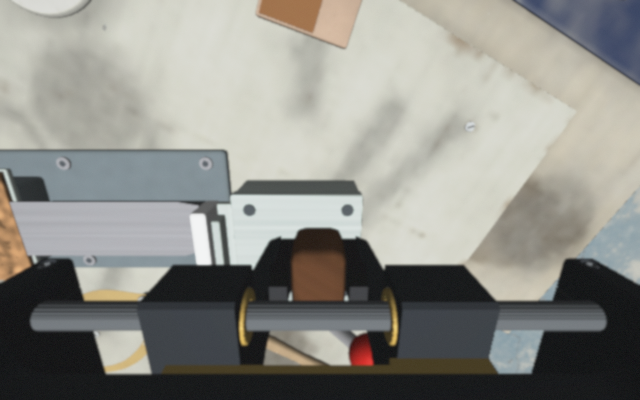

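View pics/top3.png

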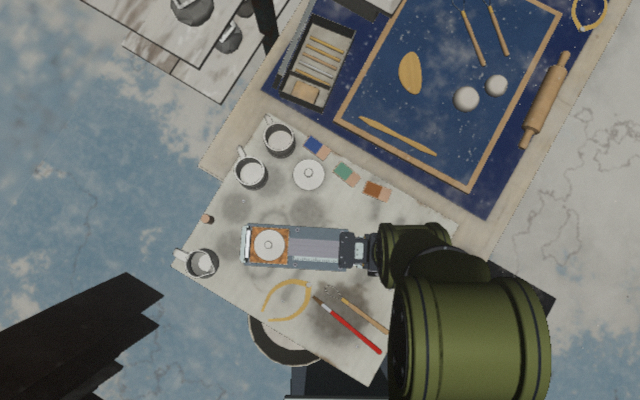

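View pics/scene3.png

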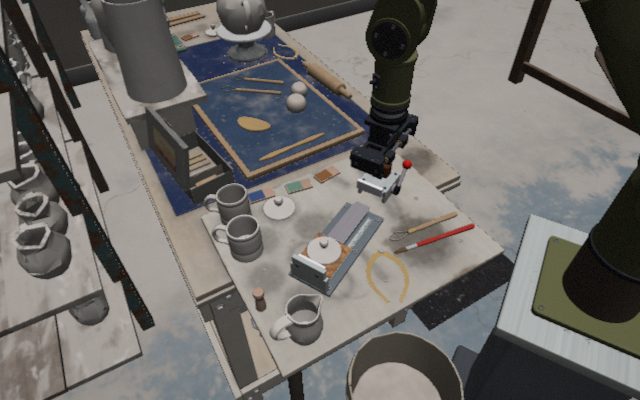

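```bash
python3 - <<'E'
import cv2
a=cv2.imread("pics/wrist3.png")
cv2.imwrite("pics/w3a.png",cv2.resize(a[140:275,0:200],None,fx=4,fy=4,interpolation=3))
cv2.imwrite("pics/w3b.png",cv2.resize(a[140:275,180:380],None,fx=4,fy=4,interpolation=3))
E
```

```text
(no output)
```

View pics/w3a.png

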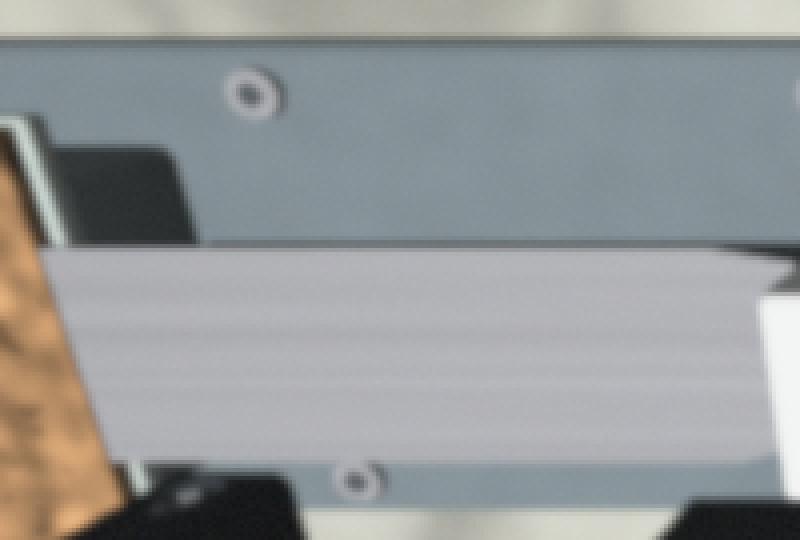

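View pics/w3b.png

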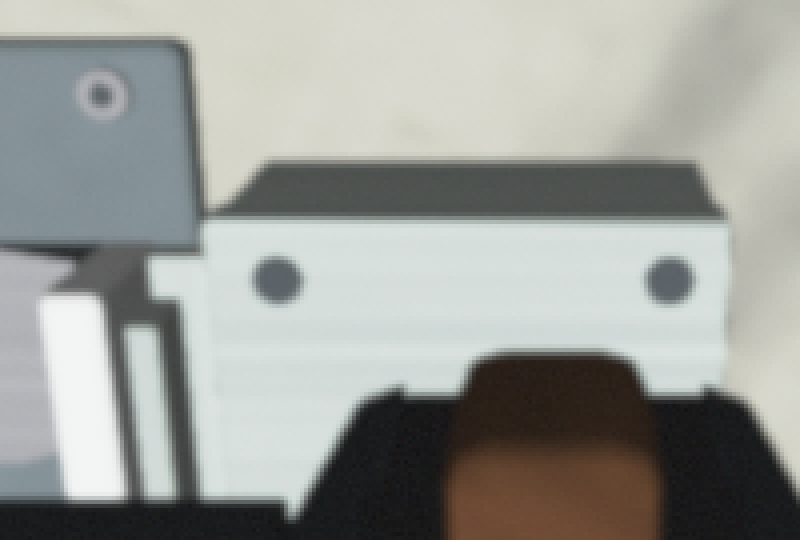

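```bash
python3 - <<'E'
from h import *
c=dict(np.load("pics/wrist3.npz"))
k=lambda v,o:o+(v+.5)/4-.5
a=lambda x,y,z: planez(c,(k(y,140),k(x,0)),z)
b=lambda x,y,z: planez(c,(k(y,140),k(x,180)),z)
yaw=np.radians(87.25); ex=np.array([np.cos(yaw),np.sin(yaw)]); ey=np.array([-ex[1],ex[0]])
T=np.array([.4733,-.0445]); G=lambda p:(np.array([(p[:2]-T)@ex,(p[:2]-T)@ey])*1000).round(2)
print("rail far", G(a(60,246,.04)),G(a(700,247,.04)),"near",G(a(150,461,.04)),G(a(700,461,.04)))
print("bed far edge",G(a(100,42,.01)),G(a(700,42,.01)),G(b(180,42,.01)),"near", G(a(450,508,.01)))
print("rail-jaw table edge x ",G(a(45,250,.04)),G(a(110,461,.04)))
print("bed end",G(b(190,55,.01)),G(b(200,240,.01)))
for z in (.064,.066,.068): print("deck far",z,G(b(215,218,z)),G(b(725,218,z)),"screws",G(b(277,280,z)),G(b(669,280,z)))
print("face top far corner", G(b(42,293,.0825)))
print("scr", G(a(252,95,.01)),G(a(357,481,.01)),G(b(101,94,.01)))
E
```

```text
rail far [192.36 -20.51] [ 90.28 -20.4 ] near [189.43  17.95] [96.08 17.88]
bed far edge [206.26 -48.47] [100.18 -48.51] [ 64.84 -48.53] near [164.77  45.19]
rail-jaw table edge x  [194.97 -19.83] [196.22  17.96]
bed end [ 63.3  -46.23] [ 64.74 -11.71]
deck far 0.064 [ 45.02 -32.67] [-24.55 -32.71] screws [ 37.22 -23.67] [-17.19 -23.7 ]
deck far 0.066 [ 44.41 -33.28] [-24.24 -33.32] screws [ 36.71 -24.4 ] [-16.98 -24.44]
deck far 0.068 [ 43.8 -33.9] [-23.93 -33.94] screws [ 36.2  -25.14] [-16.77 -25.17]
face top far corner [ 61.37 -28.76]
scr [181.94 -39.  ] [182.03  39.07] [ 79.91 -39.23]
```

```bash
python3 -m inch '0 5 0.7 0; 0 10 1.5 0; 0 15 2.2 0; 0 15 2.2 0;0 15 2.2 0';python3 - <<'E'
from h import *
goto([0.4755,-0.0445,0.0635],87.25)
for n in ("wrist","scene"):
    c=r.snapshot(n); cv2.imwrite(f"pics/{n}4.png",c["frame"][:,:,::-1]); np.savez(f"pics/{n}4.npz",**c)
    f=c["frame"][:,:,::-1]; f=f[140:275,130:380] if n=="wrist" else f[130:260,320:450]
    cv2.imwrite(f"pics/{n}4z.png",cv2.resize(f,None,fx=3.2 if n=="wrist" else 4.5,fy=3.2 if n=="wrist" else 4.5,interpolation=3))
E
```

```text
clock: 7.55
tool_pos: [0.4754, -0.0454, 0.0634]
eef_rot: [-0.488, 0.512, -0.512, 0.487]
contact_force: [0.3, 0.1, -5.6]
opening: 0.291
t 7.55 pos [ 0.4754 -0.0454  0.0634] yaw 87.18 tilt [-0.001 -0.    -1.   ] F [ 0.27  0.12 -5.63] op 0.291
shift [-0.9 -0.1  0. ] spin -0.07
```

View pics/wrist4z.png

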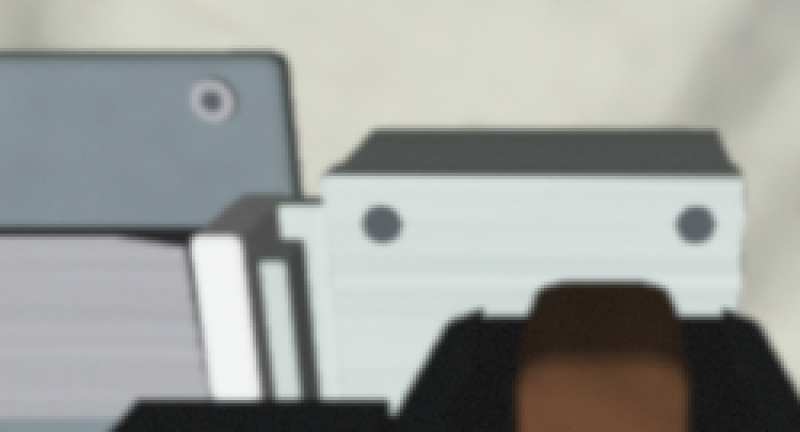

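View pics/scene4z.png

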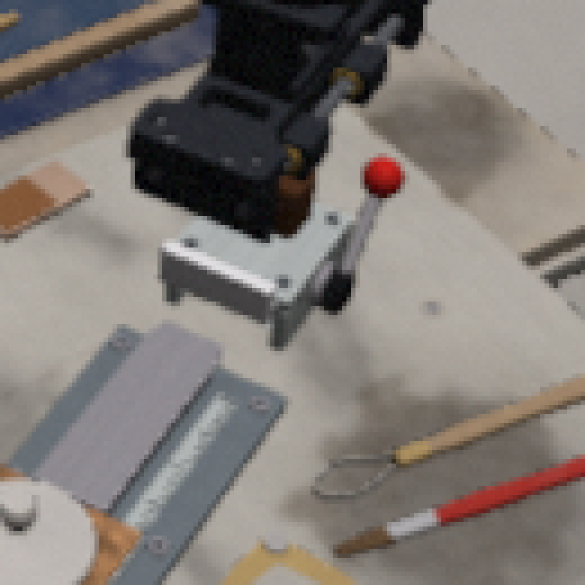

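```bash
python3 - <<'E'
from h import *
c=dict(np.load("pics/wrist4.npz"))
k=lambda v,o:o+(v+.5)/3.2-.5
a=lambda x,y,z: planez(c,(k(y,140),k(x,130)),z)
yaw=np.radians(87.2); ex=np.array([np.cos(yaw),np.sin(yaw)]); ey=np.array([-ex[1],ex[0]])
T=np.array([.4754,-.0454]); G=lambda p:(np.array([(p[:2]-T)@ex,(p[:2]-T)@ey])*1000).round(2)
print("rail far",G(a(5,234,.04)),G(a(115,234,.04)),"near",G(a(5,417,.04)))
print("deck far",G(a(330,174,.0506)),G(a(740,175,.0506)),"scr",G(a(382,224,.0506)),G(a(696,224,.0506)),"face",G(a(192,236,.067)))
print("bed end",G(a(290,70,.01)),G(a(297,190,.01)), "far", G(a(20,58,.01)),G(a(270,58,.01)))
E
```

```text
rail far [109.02 -18.52] [ 88.73 -18.51] near [116.7   20.03]
deck far [ 44.74 -33.31] [-24.36 -33.09] scr [ 36.64 -24.34] [-17.21 -24.3 ] face [ 61.75 -28.43]
bed end [ 63.51 -43.33] [ 64.73 -17.21] far [118.93 -45.88] [ 67.37 -45.84]
```

```bash
python3 -m inch '-5 0 0.5 0; -12 0 0.5 0; -19 0 0.5 0; -25 0 0.5 0; -30 0 0.5 0; -34 0 0.5 0; -37 0 0.5 0; -40 0 0.5 0; -40 0 0.5 0';python3 - <<'E'
from h import *
goto([0.4755,-0.0445,0.0635],87.25)
E
```

```text
clock: 8.55
tool_pos: [0.4781, -0.005, 0.0637]
eef_rot: [-0.488, 0.512, -0.512, 0.488]
contact_force: [0.3, -0.2, -6.9]
opening: 0.293
t 8.55 pos [ 0.4781 -0.005   0.0637] yaw 87.22 tilt [ 0.  0. -1.] F [ 0.33 -0.23 -6.86] op 0.293
shift [39.6  0.2 -0.7] spin -0.03
```

```bash
python3 -m inch '-3 0 0 0; -6 0 0 0; -9 0 0 0; -12 0 0 0; -12 0 0 0';python3 -m inch '-3 0 0 0; -6 0 0 0; -9 0 0 0; -12 0 0 0; -12 0 0 0';python3 - <<'E'
from h import *
goto([0.4755,-0.0445,0.0635],87.25)
for n in ("wrist","scene"):
    c=r.snapshot(n); cv2.imwrite(f"pics/{n}5.png",c["frame"][:,:,::-1]); np.savez(f"pics/{n}5.npz",**c)
    f=c["frame"][:,:,::-1]; f=f[140:275,130:380] if n=="wrist" else f[130:260,320:450]
    cv2.imwrite(f"pics/{n}5z.png",cv2.resize(f,None,fx=3.2 if n=="wrist" else 4.5,fy=3.2 if n=="wrist" else 4.5,interpolation=3))
E
```

```text
clock: 9.05
tool_pos: [0.4785, 0.0073, 0.0636]
eef_rot: [-0.488, 0.512, -0.512, 0.488]
contact_force: [-0.1, 0.6, -6.8]
opening: 0.29
clock: 9.55
tool_pos: [0.479, 0.0194, 0.0636]
eef_rot: [-0.488, 0.512, -0.512, 0.488]
contact_force: [-1.5, -0.3, -6.4]
opening: 0.293
t 9.55 pos [0.479  0.0194 0.0636] yaw 87.25 tilt [-0.  0. -1.] F [-1.47 -0.33 -6.41] op 0.293
shift [64.   0.1 -0.5] spin 0.0
```

View pics/wrist5z.png

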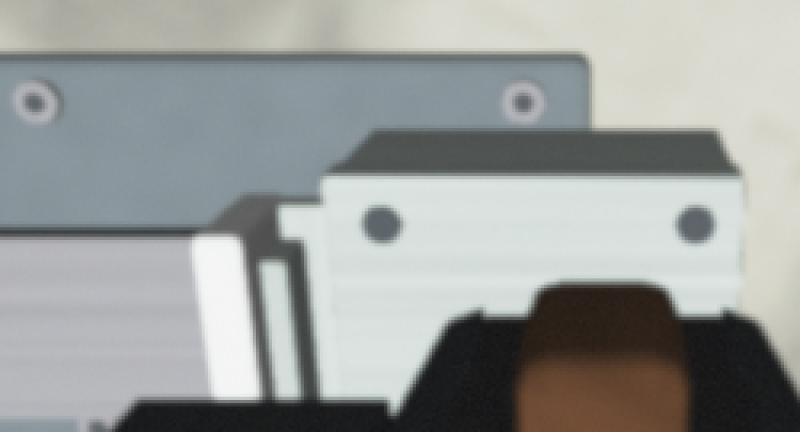

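View pics/scene5z.png

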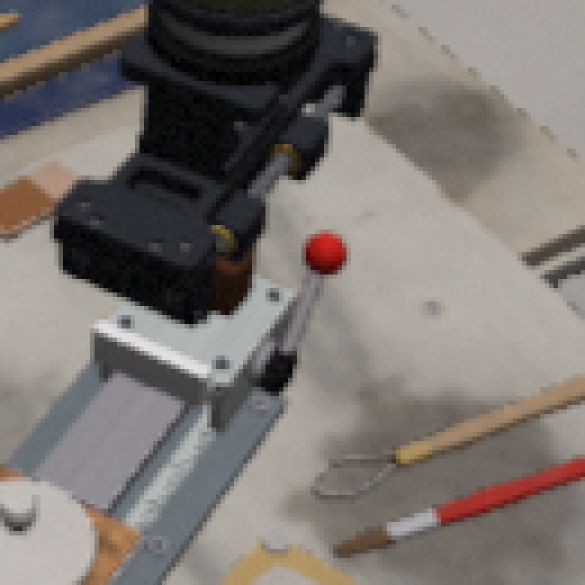

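```bash
python3 -m inch '-4 0 0 0; -8 0 0 0; -12 0 0 0; -16 0 0 0; -20 0 0 0;-20 0 0 0';python3 -m inch '-4 0 0 0; -8 0 0 0; -12 0 0 0; -16 0 0 0; -20 0 0 0;-20 0 0 0';python3 - <<'E'
from h import *
goto([0.4755,-0.0445,0.0635],87.25)
c=r.snapshot("wrist"); np.savez("pics/wrist6.npz",**c); cv2.imwrite("pics/w6.png",c["frame"][:,:,::-1])
E
```

```text
clock: 10.25
tool_pos: [0.4799, 0.0397, 0.0636]
eef_rot: [-0.488, 0.512, -0.511, 0.488]
contact_force: [-3.3, 1.5, -7.8]
opening: 0.288
clock: 10.85
tool_pos: [0.4809, 0.0597, 0.0636]
eef_rot: [-0.488, 0.512, -0.511, 0.488]
contact_force: [-3.6, 2.2, -9.6]
opening: 0.289
t 10.85 pos [0.4809 0.0597 0.0636] yaw 87.27 tilt [-0.001  0.001 -1.   ] F [-3.6   2.16 -9.56] op 0.289
shift [104.3   0.   -0.4] spin 0.02
```

View pics/w6.png

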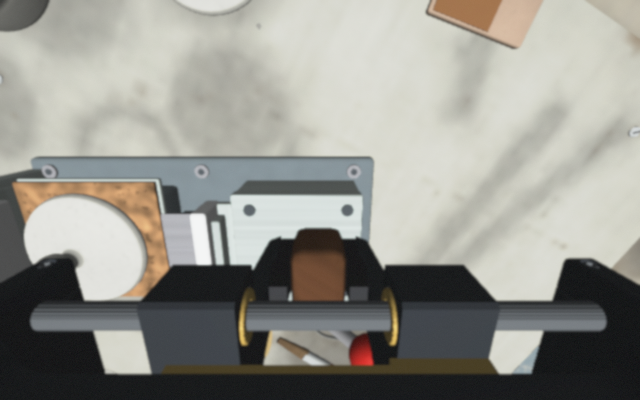

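```bash
python3 -m inch '-4 0.3 -0.2 0; -8 0.6 -0.4 0; -12 0.6 -0.4 0; -16 0.6 -0.4 0; -20 0.6 -0.4 0;-24 0.6 -0.4 0;-24 0.6 -0.4 0';python3 - <<'E'
from h import *
goto([0.4755,-0.0445,0.0635],87.25)
c=r.snapshot("wrist"); np.savez("pics/wrist7.npz",**c); cv2.imwrite("pics/w7.png",c["frame"][:,:,::-1])
c=r.snapshot("top"); np.savez("pics/top7.npz",**c); cv2.imwrite("pics/t7.png",cv2.resize(c["frame"][210:290,220:380,::-1],None,fx=4.5,fy=4.5,interpolation=3))
c=r.snapshot("scene"); np.savez("pics/scene7.npz",**c); cv2.imwrite("pics/s7.png",cv2.resize(c["frame"][170:300,270:430,::-1],None,fx=4.5,fy=4.5,interpolation=3))
E
```

```text
clock: 11.6
tool_pos: [0.4822, 0.0838, 0.0631]
eef_rot: [-0.488, 0.512, -0.512, 0.488]
contact_force: [-4.0, 0.7, -8.0]
opening: 0.289
t 11.6 pos [0.4822 0.0838 0.0631] yaw 87.27 tilt [ 0.001  0.001 -1.   ] F [-3.97  0.73 -7.99] op 0.289
shift [128.5  -0.5  -0.6] spin 0.02
```

View pics/w7.png

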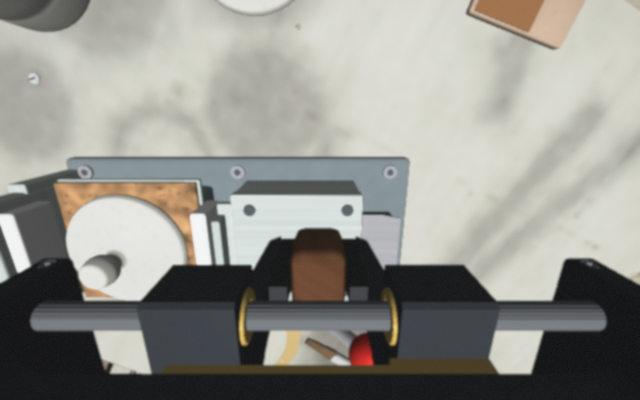

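View pics/t7.png

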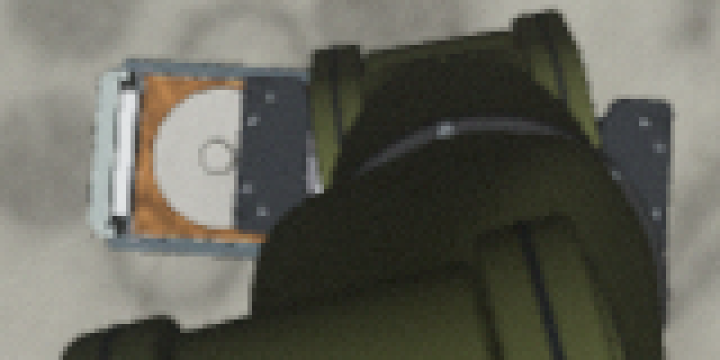

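View pics/s7.png

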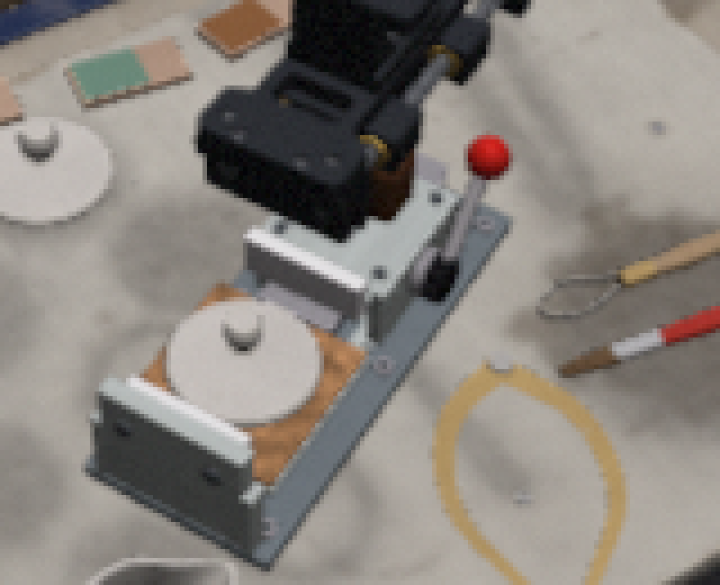

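```bash
python3 -m inch '0 0.2 -0.5 -0.2; 0 0.4 -1 -0.4; 0 0.4 -1 -0.4; 0 0.4 -1 -0.4';python3 - <<'E'
from h import *
s=r.get_state(); print(s["moment"].round(2))
goto([0.4755,-0.0445,0.0635],87.25)
c=dict(np.load("pics/wrist7.npz"))
# gap face-lid, and lid-jaw in wrist view
E
```

```text
clock: 12.15
tool_pos: [0.4822, 0.0824, 0.0629]
eef_rot: [0.489, -0.51, 0.511, -0.49]
contact_force: [0.3, 0.3, -5.7]
opening: 0.294
[-0.    0.07 -0.01]
t 12.15 pos [0.4822 0.0824 0.0629] yaw 87.55 tilt [ 0.002  0.    -1.   ] F [ 0.32  0.32 -5.7 ] op 0.294
shift [127.   -0.6  -1.2] spin 0.3
```

```bash
python3 -m inch '-1.5 0 0 0; -3 0 -.05 0; -4.5 0 -.1 0; -6 0 -.1 0; -7 0 -.1 0;-8 0 -.1 0;-8 0 -.1 0';python3 - <<'E'
from h import *
goto([0.4755,-0.0445,0.0635],87.25)
c=r.snapshot("wrist"); np.savez("pics/wrist8.npz",**c); cv2.imwrite("pics/w8.png",cv2.resize(c["frame"][150:310,0:240,::-1],None,fx=3.3,fy=3.3,interpolation=3))
E
```

```text
clock: 12.85
tool_pos: [0.4813, 0.0907, 0.0627]
eef_rot: [0.489, -0.51, 0.51, -0.489]
contact_force: [-0.4, -0.0, -6.1]
opening: 0.295
t 12.85 pos [0.4813 0.0907 0.0627] yaw 87.6 tilt [ 0.  0. -1.] F [-0.36 -0.03 -6.09] op 0.295
shift [ 1.354e+02 -8.000e-01 -1.000e-01] spin 0.35
```

View pics/w8.png

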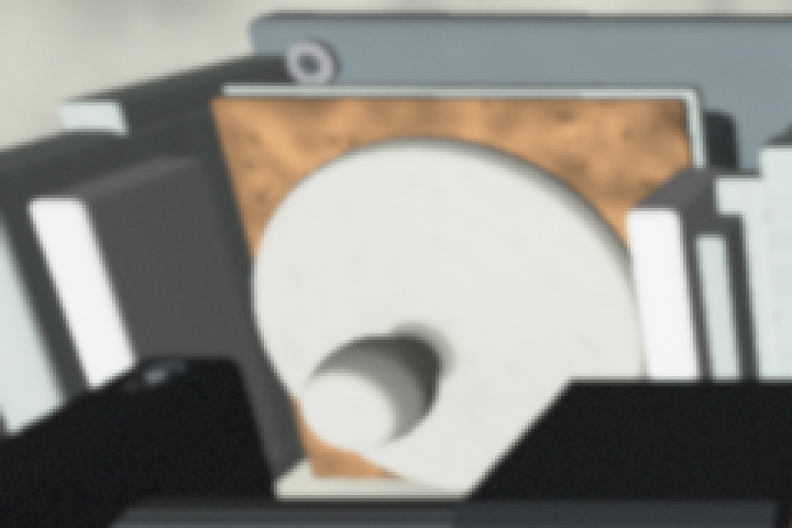

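```bash
python3 -m inch '-1 0 0 0; -2 0 0 0; -3 0 0 0; -4 0 0 0; -5 0 0 0;-5 0 0 0';python3 -m inch '-0.5 0 0 0; -1 0 0 0; -1.5 0 0 0;-2 0 0 0;-2 0 0 0';
```

```text
clock: 13.5
tool_pos: [0.4815, 0.0958, 0.0627]
eef_rot: [0.489, -0.51, 0.51, -0.49]
contact_force: [0.3, 0.4, -6.5]
opening: 0.294
clock: 14.0
tool_pos: [0.4816, 0.0975, 0.0627]
eef_rot: [0.489, -0.51, 0.51, -0.489]
contact_force: [0.3, -0.7, -6.5]
opening: 0.288
```

```bash
python3 - <<'E'
from h import *
goto([0.4755,-0.0445,0.0635],87.25)
c=r.snapshot("wrist"); np.savez("pics/wrist9.npz",**c); cv2.imwrite("pics/w9.png",cv2.resize(c["frame"][150:310,0:240,::-1],None,fx=3.3,fy=3.3,interpolation=3))
E
```

```text
t 14.0 pos [0.4816 0.0975 0.0627] yaw 87.58 tilt [ 0. -0. -1.] F [ 0.3  -0.67 -6.46] op 0.288
shift [ 1.422e+02 -8.000e-01 -1.000e-01] spin 0.33
```

View pics/w9.png

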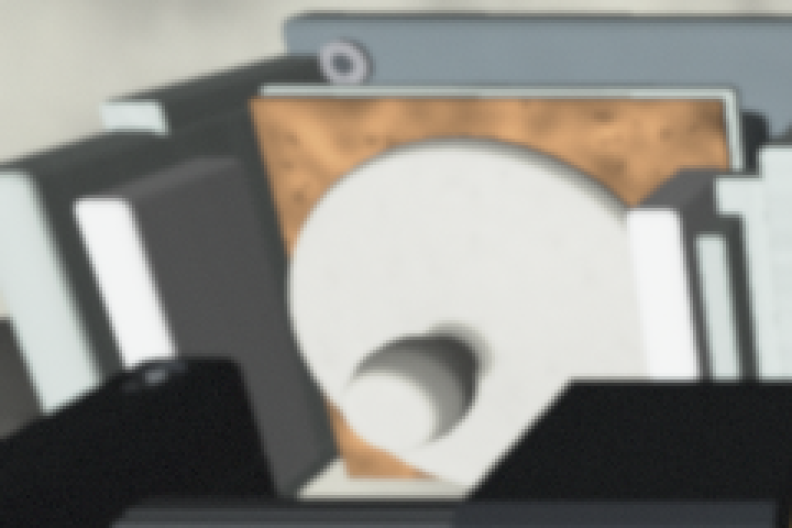

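```bash
for i in 1; do python3 -m inch '-0.5 0 0 0; -1 0 0 0; -1.5 0 0 0;-2 0 0 0;-2 0 0 0'; done; python3 -m inch '-0.5 0 0 0; -1 0 0 0; -1.5 0 0 0;-2 0 0 0;-2 0 0 0';python3 - <<'E'
from h import *
goto([0.4755,-0.0445,0.0635],87.25)
c=r.snapshot("wrist"); np.savez("pics/wrist10.npz",**c); cv2.imwrite("pics/w10.png",cv2.resize(c["frame"][150:310,0:240,::-1],None,fx=3.3,fy=3.3,interpolation=3))
E
```

```text
clock: 14.55
tool_pos: [0.4817, 0.0996, 0.0627]
eef_rot: [0.489, -0.51, 0.51, -0.489]
contact_force: [-0.5, -0.3, -7.0]
opening: 0.296
clock: 15.05
tool_pos: [0.4817, 0.1017, 0.0627]
eef_rot: [0.489, -0.51, 0.51, -0.489]
contact_force: [0.3, -0.4, -6.0]
opening: 0.293
t 15.05 pos [0.4817 0.1017 0.0627] yaw 87.59 tilt [ 0.  0. -1.] F [ 0.34 -0.41 -6.05] op 0.293
shift [ 1.463e+02 -8.000e-01 -1.000e-01] spin 0.34
```

View pics/w10.png

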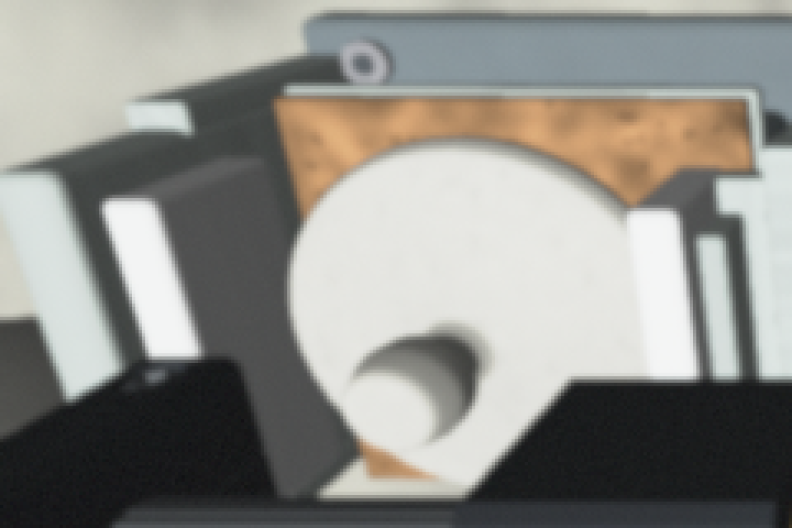

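```bash
python3 -m inch '-0.5 0 0 0; -1 0 0 0; -1 0 0 0'; python3 -m inch '-0.5 0 0 0; -1 0 0 0; -1 0 0 0'
```

```text
clock: 15.4
tool_pos: [0.4818, 0.1026, 0.0627]
eef_rot: [0.489, -0.51, 0.51, -0.489]
contact_force: [-0.5, 0.2, -6.4]
opening: 0.295
clock: 15.7
tool_pos: [0.4818, 0.1037, 0.0627]
eef_rot: [0.489, -0.51, 0.51, -0.489]
contact_force: [-0.8, 0.9, -6.2]
opening: 0.293
```

```bash
python3 -m inch '-0.5 0 0 0; -1 0 0 0; -1 0 0 0'; python3 -m inch '-0.5 0 0 0; -1 0 0 0; -1 0 0 0';python3 - <<'E'
from h import *
goto([0.4755,-0.0445,0.0635],87.25)
c=r.snapshot("wrist"); np.savez("pics/wrist11.npz",**c); cv2.imwrite("pics/w11.png",cv2.resize(c["frame"][150:310,0:240,::-1],None,fx=3.3,fy=3.3,interpolation=3))
E
```

```text
clock: 16.0
tool_pos: [0.4818, 0.1044, 0.0627]
eef_rot: [0.489, -0.51, 0.511, -0.489]
contact_force: [-0.4, -0.5, -5.9]
opening: 0.288
clock: 16.3
tool_pos: [0.4817, 0.1048, 0.0627]
eef_rot: [0.489, -0.51, 0.511, -0.489]
contact_force: [0.2, -3.2, -6.1]
opening: 0.291
t 16.3 pos [0.4817 0.1048 0.0627] yaw 87.55 tilt [-0.    -0.001 -1.   ] F [ 0.19 -3.19 -6.07] op 0.291
shift [149.5  -0.6   0.2] spin 0.3
```

View pics/w11.png

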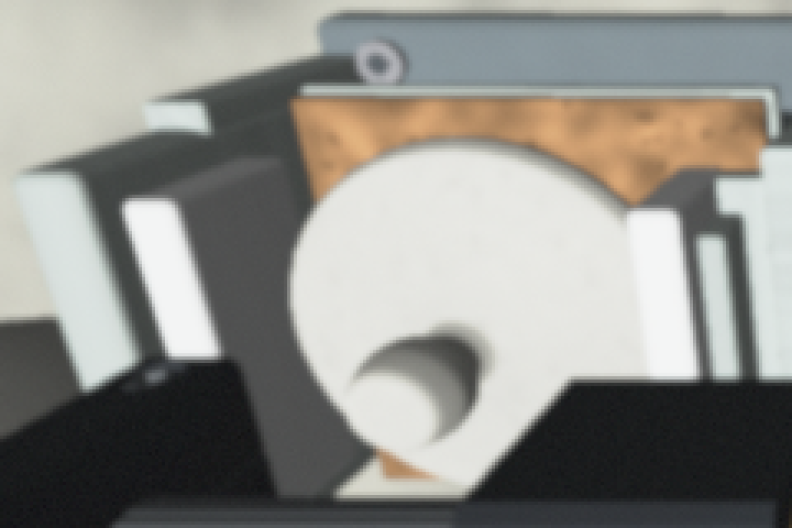

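```bash
python3 -m inch '-0.5 0 0 0; -0.5 0 0 0; -0.5 0 0 0'; python3 -m inch '-0.3 0 0 0; -0.3 0 0 0'
```

```text
clock: 16.65
tool_pos: [0.4817, 0.1051, 0.0627]
eef_rot: [0.49, -0.51, 0.511, -0.489]
contact_force: [-0.5, -5.5, -5.8]
opening: 0.293
clock: 16.85
tool_pos: [0.4817, 0.1052, 0.0627]
eef_rot: [0.49, -0.51, 0.511, -0.489]
contact_force: [-0.1, -5.4, -5.0]
opening: 0.294
```

```bash
python3 -m inch '0.3 0.4 0 0; 0.3 0.8 0 0; 0.3 0.8 0 0';  python3 -m inch '0 0.3 0 0; 0 0.6 0 0;0 0.6 0 0'
```

```text
clock: 17.15
tool_pos: [0.4817, 0.1051, 0.0623]
eef_rot: [0.489, -0.51, 0.511, -0.489]
contact_force: [-1.2, -5.5, 0.5]
opening: 0.288
clock: 17.45
tool_pos: [0.4818, 0.1051, 0.0623]
eef_rot: [0.489, -0.51, 0.511, -0.489]
contact_force: [-1.6, -6.2, 6.8]
opening: 0.292
```

```bash
python3 -m inch '0.2 -0.6 0 0; 0.2 -0.6 0 0'; python3 -m inch '0 0 0 0; 0 0 0 0;0 0 0 0;0 0 0 0' 0.0; python3 -m inch '0 -15 0 0; 0 -30 0 0;0 -45 0 0;0 -60 0 0;0 -75 0 0; 0 -90 0 0;0 -90 0 0'; python3 - <<'E'
from h import *
goto([0.4755,-0.0445,0.0635],87.25)
for n in("wrist","scene"):
    c=r.snapshot(n); np.savez(f"pics/{n}12.npz",**c); cv2.imwrite(f"pics/{n}12.png",c["frame"][:,:,::-1])
    if n=="scene": cv2.imwrite(f"pics/{n}12z.png",cv2.resize(c["frame"][170:300,270:430,::-1],None,fx=4.5,fy=4.5,interpolation=3))
    for m in "carriage_grip clamp_ball clamp_knob jaw_face lid_center".split():
        print(n,m,[(np.round(q["centre"],1).tolist(),round(q["p"],2)) for q in r.tip_of(n,m)[:2]])
E
```

```text
clock: 17.65
tool_pos: [0.4818, 0.1051, 0.0623]
eef_rot: [0.489, -0.51, 0.511, -0.489]
contact_force: [-1.9, -6.0, 0.4]
opening: 0.295
clock: 18.05
tool_pos: [0.4823, 0.1067, 0.062]
eef_rot: [-0.489, 0.51, -0.51, 0.49]
contact_force: [-0.0, 0.2, 0.4]
opening: 0.5
clock: 18.75
tool_pos: [0.4831, 0.1064, 0.1534]
eef_rot: [0.488, -0.51, 0.511, -0.491]
contact_force: [1.0, -0.7, -0.2]
opening: 0.503
t 18.75 pos [0.4831 0.1064 0.1534] yaw 87.6 tilt [ 0.004  0.001 -1.   ] F [ 1.03 -0.7  -0.2 ] op 0.503
shift [151.2  89.7  -1.6] spin 0.35
wrist carriage_grip [([209.7, 320.3], 0.83)]
wrist clamp_ball [([265.5, 351.6], 0.76)]
wrist clamp_knob [([230.5, 306.3], 0.67)]
wrist jaw_face [([208.8, 245.5], 0.86), ([137.6, 83.4], 0.74)]
wrist lid_center [([203.8, 202.9], 0.67), ([228.7, 304.2], 0.52)]
scene carriage_grip [([214.9, 346.9], 0.68), ([252.5, 319.8], 0.46)]
scene clamp_ball [([213.3, 375.4], 0.79)]
scene clamp_knob [([236.6, 355.9], 0.52)]
scene jaw_face [([239.6, 332.3], 0.76), ([216.1, 347.3], 0.7)]
scene lid_center [([250.4, 321.6], 0.74)]
```

View pics/wrist12.png

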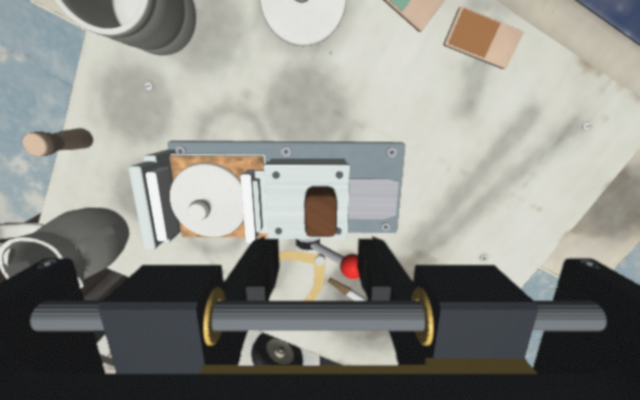

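View pics/scene12z.png

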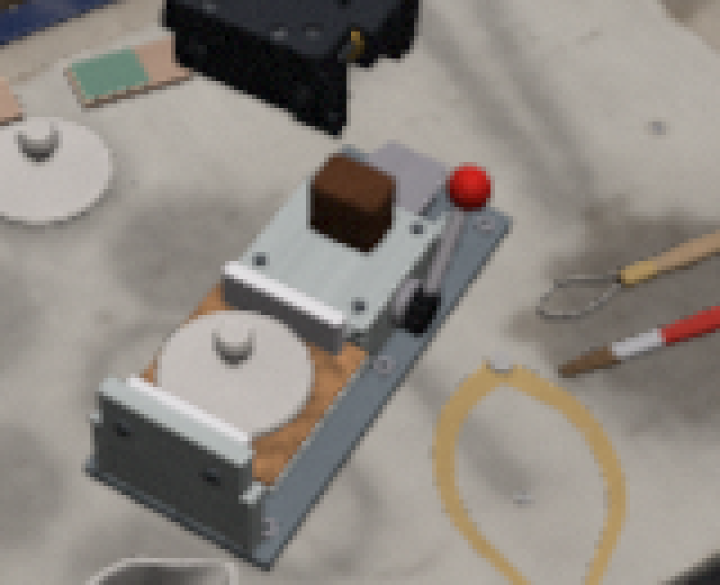

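```bash
python3 - <<'E'
from h import *
w=dict(np.load("pics/wrist12.npz"));s=dict(np.load("pics/scene12.npz"))
def red(c):
    f=c["frame"].astype(int); m=((f[...,0]>120)&(f[...,1]<60)&(f[...,2]<60)).astype(np.uint8)
    n,l,st,ce=cv2.connectedComponentsWithStats(m); 
    for i in range(1,n):
        if st[i,4]>60: print(st[i],ce[i])
red(w);red(s)
x=tri([w,s],[(265.5,351.6),(213.3,375.4)]);print(x,proj(w,x),proj(s,x))
print(planez(w,(265.5,351.6),.0808),planez(s,(213.3,375.4),.0808))
E
```

```text
[341 258  19  20 239] [349.87447699 267.30125523]
[418 225  56  21 172] [445.18023256 234.66860465]
[0.4313402  0.07828892 0.0751595 ] [266.58894853 352.72353366] [213.63895386 374.84237606]
[0.43580712 0.07981262 0.0808    ] [0.42899164 0.08186825 0.0808    ]
```

```bash
python3 - <<'E'
from h import *
goto([0.4335,0.035,0.078],87.6)
E
```

```text
t 19.35 pos [0.4818 0.1058 0.1517] yaw 87.58 tilt [-0. -0. -1.] F [ 0.16  0.22 -0.41] op 0.494
shift [ 72.8  73.7 -45.3] spin -0.02
```

```bash
python3 -m inch '15 -5 -10 0; 30 -5 -20 0; 45 -5 -30 0; 60 0 -40 0; 72.8 10 -45.3 0;72.8 30 -45.3 0; 72.8 50 -45.3 0;72.8 65 -45.3 0;72.8 73.7 -45.3 0;72.8 73.7 -45.3 0' -1 20; python3 - <<'E'
from h import *
goto([0.4335,0.035,0.078],87.6)
for n in("wrist","scene","top"):
    c=r.snapshot(n); np.savez(f"pics/{n}13.npz",**c); cv2.imwrite(f"pics/{n}13.png",c["frame"][:,:,::-1])
    if n=="scene": cv2.imwrite(f"pics/{n}13z.png",cv2.resize(c["frame"][160:290,290:450,::-1],None,fx=4.5,fy=4.5,interpolation=3))
E
```

```text
clock: 20.35
tool_pos: [0.4332, 0.035, 0.0774]
eef_rot: [-0.49, 0.511, -0.51, 0.489]
contact_force: [0.0, 0.3, -0.8]
opening: 0.002
t 20.35 pos [0.4332 0.035  0.0774] yaw 87.59 tilt [-0.002 -0.    -1.   ] F [ 0.    0.32 -0.85] op 0.002
shift [-0.1 -0.6  0.3] spin -0.01
```

View pics/wrist13.png

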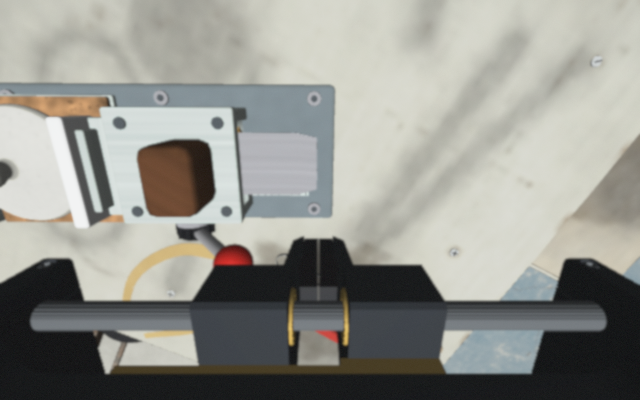

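View pics/scene13z.png

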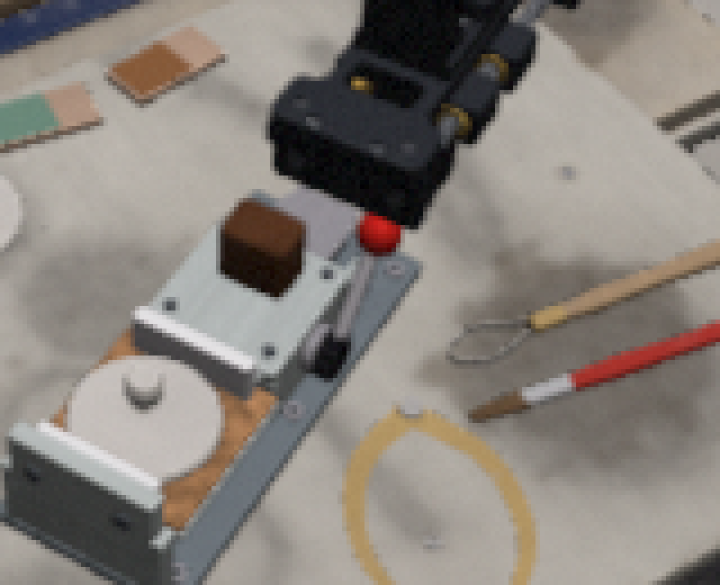

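```bash
python3 - <<'E'
from h import *
w=dict(np.load("pics/wrist13.npz"))
for p in [(.4332,.035,.0694),(.4332,.035,.081),(.4345,.0826,.081),(.4332+.009,.035,.0694)]: print(p,proj(w,np.array(p)))
f=w["frame"].astype(int); m=((f[...,0]>120)&(f[...,1]<60)&(f[...,2]<60)); ys,xs=np.nonzero(m[200:268]);print(xs.min(),xs.max(),ys.min()+200,ys.max()+200)
for rc in [(258,232),(260,232)]: print(planez(w,rc,.081))
E
```

```text
(0.4332, 0.035, 0.0694) [253.39665841 315.83241943]
(0.4332, 0.035, 0.081) [264.32700221 315.66417386]
(0.4345, 0.0826, 0.081) [265.5379996  224.35096679]
(0.4422, 0.035, 0.0694) [238.7823784  315.09520604]
215 248 251 264
[0.43873843 0.07802106 0.081     ]
[0.43757684 0.07817747 0.081     ]
```

```bash
python3 -m inch '-4 0 1 0; -8 0 1 0; -12 0 1 0; -14 0 1 0; -16 0 1 0; -18 0 1 0'; python3 -m inch '-1.5 0 0 0; -3 0 0 0; -4.5 0 0 0; -6 0 0 0'; python3 -m inch '-1.5 0 0 0; -3 0 0 0; -4.5 0 0 0; -6 0 0 0'
```

```text
clock: 21.1
tool_pos: [0.4353, 0.0531, 0.0782]
eef_rot: [0.489, -0.51, 0.51, -0.489]
contact_force: [0.6, 1.0, 0.1]
opening: 0.006
clock: 21.5
tool_pos: [0.4347, 0.0581, 0.0782]
eef_rot: [-0.49, 0.511, -0.511, 0.488]
contact_force: [-1.9, -4.9, 2.3]
opening: 0.005
clock: 21.9
tool_pos: [0.4354, 0.0619, 0.0785]
eef_rot: [0.489, -0.511, 0.512, -0.487]
contact_force: [-0.8, -8.1, 4.6]
opening: 0.004
```

```bash
python3 -m inch '-2 -1 0 0; -4 -2 0 0; -6 -2.8 0 0; -6 -2.8 0 0'; python3 -m inch '-1.5 -0.4 0 0; -3 -0.8 0 0; -4.5 -1.2 0 0; -6 -1.5 0 0; -7.5 -1.8 0 0;-9 -2.1 0 0'; python3 - <<'E'
from h import *
goto([0.4335,0.035,0.078],87.6)
c=r.snapshot("scene"); cv2.imwrite("pics/s14.png",cv2.resize(c["frame"][160:290,290:450,::-1],None,fx=4.5,fy=4.5,interpolation=3))
c=r.snapshot("wrist"); cv2.imwrite("pics/w14.png",c["frame"][:,:,::-1])
E
```

```text
clock: 22.3
tool_pos: [0.4362, 0.0695, 0.0813]
eef_rot: [0.489, -0.51, 0.511, -0.489]
contact_force: [0.8, -5.1, 3.0]
opening: 0.005
clock: 22.9
tool_pos: [0.4366, 0.0798, 0.0832]
eef_rot: [0.489, -0.51, 0.511, -0.489]
contact_force: [-0.1, -5.0, 1.2]
opening: 0.008
t 22.9 pos [0.4366 0.0798 0.0832] yaw 87.57 tilt [ 0. -0. -1.] F [-0.08 -4.96  1.24] op 0.008
shift [44.9  5.2 -1.2] spin -0.03
```

View pics/s14.png

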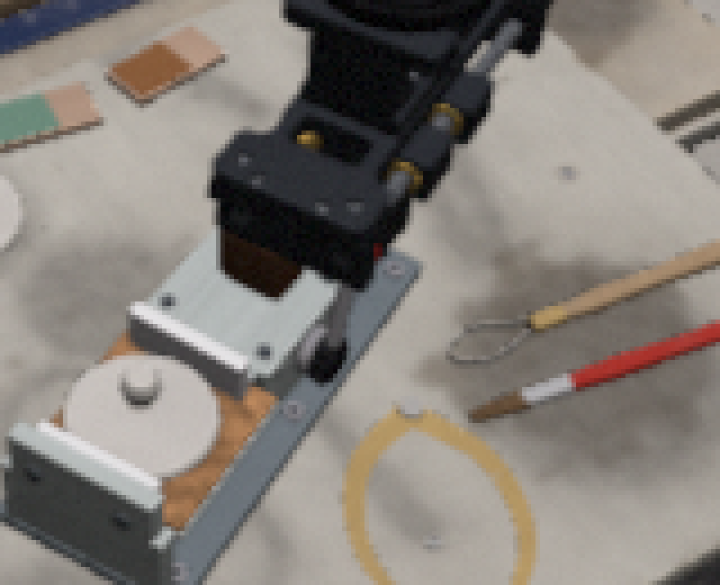

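View pics/w14.png

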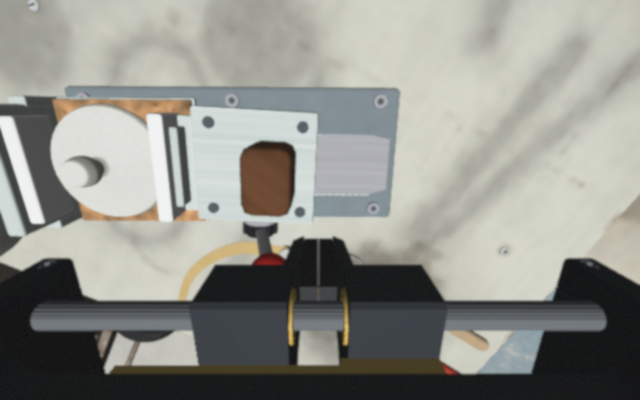

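```bash
python3 -m inch '-1.5 -0.2 0 0; -3 -0.4 0 0; -4.5 -0.6 0 0; -6 -0.7 0 0; -7.5 -0.8 0 0;-9 -0.8 0 0'; python3 -m inch '-1.5 0 0 0; -3 0 0 0; -4.5 0 0 0; -6 0.1 0 0'; python3 -m inch '-1.5 0.1 0 0; -3 0.3 0 0; -4.5 0.5 0 0; -6 0.8 0 0'
```

```text
clock: 23.6
tool_pos: [0.4368, 0.0891, 0.0839]
eef_rot: [-0.489, 0.51, -0.51, 0.489]
contact_force: [-0.8, -3.7, 2.5]
opening: 0.005
clock: 24.0
tool_pos: [0.4371, 0.0951, 0.0838]
eef_rot: [-0.489, 0.51, -0.51, 0.489]
contact_force: [-0.0, -4.2, 1.7]
opening: 0.002
clock: 24.4
tool_pos: [0.4374, 0.1011, 0.083]
eef_rot: [0.489, -0.51, 0.51, -0.489]
contact_force: [0.4, -3.3, 1.9]
opening: 0.005
```

```bash
python3 -m inch '-1.5 0.3 0 0; -3 0.7 0 0; -4.5 1.1 0 0; -6 1.6 0 0'; python3 -m inch '-1.5 0.5 0 0; -3 1 0 0; -4.5 1.6 0 0'
```

```text
clock: 24.8
tool_pos: [0.4376, 0.1071, 0.0814]
eef_rot: [0.489, -0.51, 0.51, -0.489]
contact_force: [-0.2, -2.7, 1.5]
opening: 0.009
clock: 25.1
tool_pos: [0.4378, 0.1116, 0.0798]
eef_rot: [0.489, -0.51, 0.51, -0.489]
contact_force: [0.9, -2.6, 1.6]
opening: 0.005
```

```bash
python3 -m inch '-1.5 -0.6 0 0; -3 -1.2 0 0; -4.5 -1.8 0 0; -6 -2 0 0'; python3 -m inch '-1.5 0 0 0; -3 0 0 0; -4.5 0 0 0'; python3 - <<'E'
from h import *
goto([0.4335,0.035,0.078],87.6)
c=r.snapshot("scene"); cv2.imwrite("pics/s15.png",cv2.resize(c["frame"][160:290,290:450,::-1],None,fx=4.5,fy=4.5,interpolation=3))
c=r.snapshot("wrist"); cv2.imwrite("pics/w15.png",c["frame"][:,:,::-1])
E
```

```text
clock: 25.5
tool_pos: [0.4379, 0.1174, 0.0818]
eef_rot: [-0.49, 0.51, -0.51, 0.489]
contact_force: [0.4, -2.2, -1.2]
opening: 0.004
clock: 25.8
tool_pos: [0.4381, 0.1219, 0.0818]
eef_rot: [0.489, -0.51, 0.51, -0.489]
contact_force: [-0.4, -2.6, -0.9]
opening: 0.0
t 25.8 pos [0.4381 0.1219 0.0818] yaw 87.58 tilt [-0. -0. -1.] F [-0.42 -2.62 -0.94] op 0.0
shift [87.   3.8 -0.9] spin -0.02
```

View pics/s15.png

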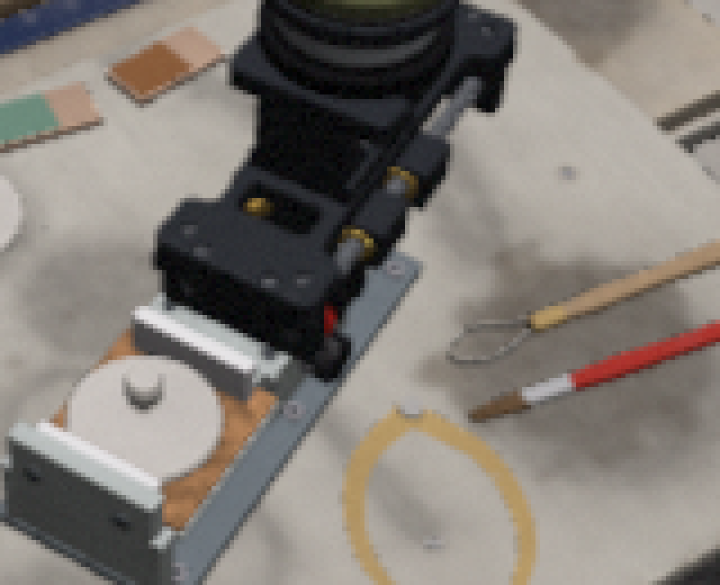

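View pics/w15.png

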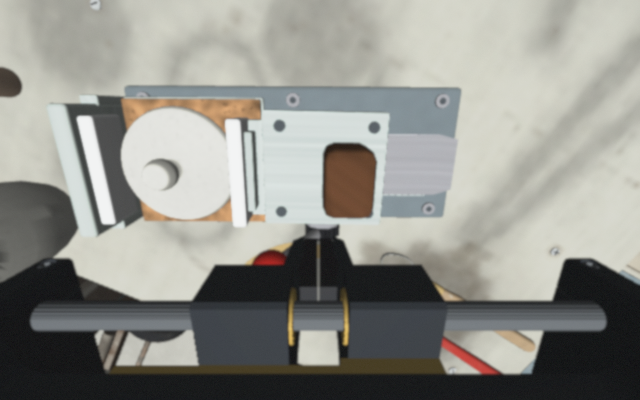

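```bash
python3 -m inch '-1.5 0.4 0 0; -3 1 0 0; -3 1 0 0'; python3 -m inch '-1.5 0.6 0 0; -3 1.2 0 0; -3 1.2 0 0'; python3 -m inch '-1.5 0.7 0 0; -3 1.5 0 0; -3 1.5 0 0'
```

```text
clock: 26.2
tool_pos: [0.4382, 0.1251, 0.0807]
eef_rot: [-0.49, 0.51, -0.51, 0.489]
contact_force: [-0.8, -2.9, 0.1]
opening: 0.001
clock: 26.5
tool_pos: [0.4383, 0.128, 0.0795]
eef_rot: [-0.49, 0.51, -0.51, 0.489]
contact_force: [-0.5, -3.6, -1.1]
opening: 0.003
clock: 26.8
tool_pos: [0.4384, 0.131, 0.078]
eef_rot: [-0.49, 0.51, -0.51, 0.489]
contact_force: [-1.5, -3.7, -1.0]
opening: 0.002
```

```bash
python3 - <<'E'
from h import *
cs={}
for n in("scene","wrist"):
    c=r.snapshot(n); np.savez(f"pics/{n}16.npz",**c)
    f=c["frame"]
    z=f[160:290,290:450] if n=="scene" else f[190:290,220:380]
    cv2.imwrite(f"pics/{n}16z.png",cv2.resize(z[:,:,::-1],None,fx=4.8,fy=4.8,interpolation=3))
    for m in "clamp_ball clamp_knob".split():
        print(n,m,[(np.round(q["centre"],1).tolist(),round(q["p"],2)) for q in r.tip_of(n,m)[:2]])
E
```

```text
scene clamp_ball [([237.8, 359.2], 0.42)]
scene clamp_knob [([237.0, 357.8], 0.58), ([238.6, 345.9], 0.44)]
wrist clamp_ball [([266.1, 271.0], 0.89)]
wrist clamp_knob [([215.5, 330.9], 0.85), ([166.0, 203.9], 0.68)]
```

View pics/scene16z.png

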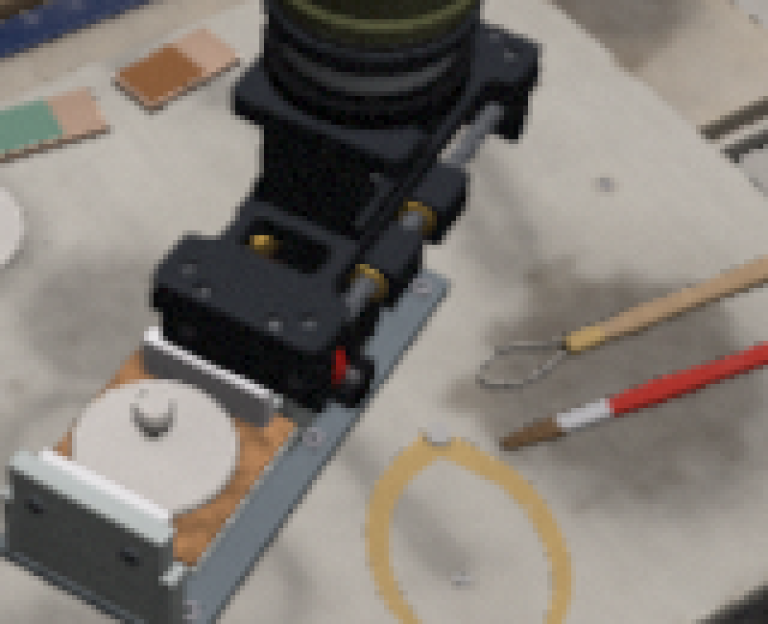

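View pics/wrist16z.png

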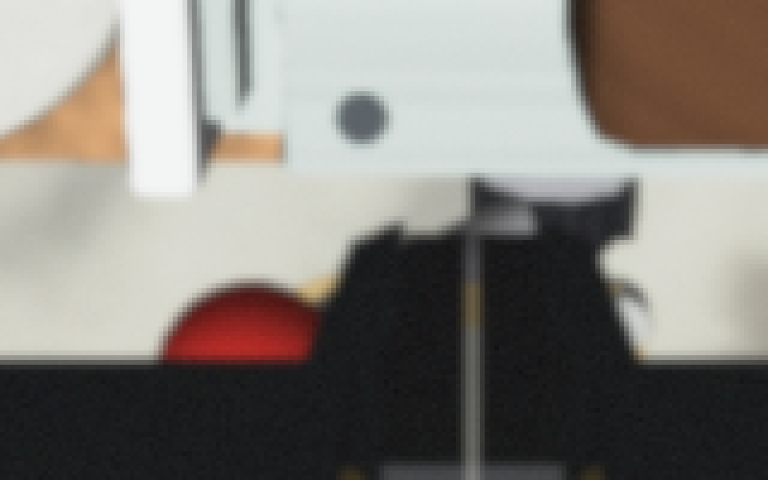

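```bash
python3 - <<'E'
from h import *
w=dict(np.load("pics/wrist16.npz"))
g=lambda x,y,z: planez(w,(190+(y+.5)/4.8-.5,220+(x+.5)/4.8-.5),z)
print("hub",g(555,205,.043),g(555,230,.033),"ball",[g(251,360,z) for z in(.073,.076,.08)],"screw",g(360,117,.05),"face",g(125,180,.0665), "tool",r.get_state()["tool_pos"])
print("ball right contact edge",g(320,345,.076), "left", g(163,355,.076))
E
```

```text
hub [0.43853557 0.11872066 0.043     ] [0.43000848 0.11837018 0.033     ] ball [array([0.43427589, 0.15562681, 0.073     ]), array([0.43604179, 0.15500661, 0.076     ]), array([0.43839633, 0.15417969, 0.08      ])] screw [0.45497052 0.14340435 0.05      ] face [0.45461581 0.16937936 0.0665    ] tool [0.43868845 0.13100728 0.07811746]
ball right contact edge [0.43762811 0.14706251 0.076     ] left [0.43709752 0.16488282 0.076     ]
```

```bash
python3 -m inch '-1 -0.8 0 0; -2 -1.5 0 0; -2 -1.5 0 0'; python3 -m inch '-1 0 0 0; -2 0 0 0; -2 0 0 0'; python3 -m inch '-1 0.5 0 0; -2 1 0 0; -2 1 0 0'
```

```text
clock: 27.4
tool_pos: [0.4391, 0.1324, 0.0797]
eef_rot: [0.489, -0.51, 0.511, -0.489]
contact_force: [-0.2, -5.1, -0.4]
opening: 0.004
clock: 27.7
tool_pos: [0.4391, 0.1341, 0.0796]
eef_rot: [0.489, -0.51, 0.511, -0.489]
contact_force: [-0.7, -5.4, -1.6]
opening: 0.003
clock: 28.0
tool_pos: [0.4392, 0.1358, 0.0785]
eef_rot: [0.489, -0.51, 0.511, -0.489]
contact_force: [0.3, -4.8, -1.9]
opening: 0.006
```

```bash
python3 -m inch '-1 0.8 0 0; -2 1.6 0 0; -2 1.6 0 0'; python3 -m inch '-1 0.9 0 0; -2 1.8 0 0; -2 1.8 0 0'; python3 - <<'E'
from h import *
w=r.snapshot("wrist"); cv2.imwrite("pics/w17z.png",cv2.resize(w["frame"][190:290,220:380,::-1],None,fx=4.8,fy=4.8,interpolation=3)); np.savez("pics/wrist17.npz",**w)
goto([0.4335,0.035,0.078],87.6)
E
```

```text
clock: 28.3
tool_pos: [0.4392, 0.1379, 0.077]
eef_rot: [0.489, -0.51, 0.511, -0.489]
contact_force: [-0.3, -6.0, -2.0]
opening: 0.008
clock: 28.6
tool_pos: [0.4393, 0.14, 0.0753]
eef_rot: [0.489, -0.51, 0.511, -0.489]
contact_force: [-0.3, -5.7, -0.7]
opening: 0.007
t 28.65 pos [0.4393 0.14   0.0753] yaw 87.52 tilt [ 0.    -0.001 -1.   ] F [-0.35 -5.93 -0.66] op 0.007
shift [105.1  -2.6  -1.3] spin -0.08
```

View pics/w17z.png

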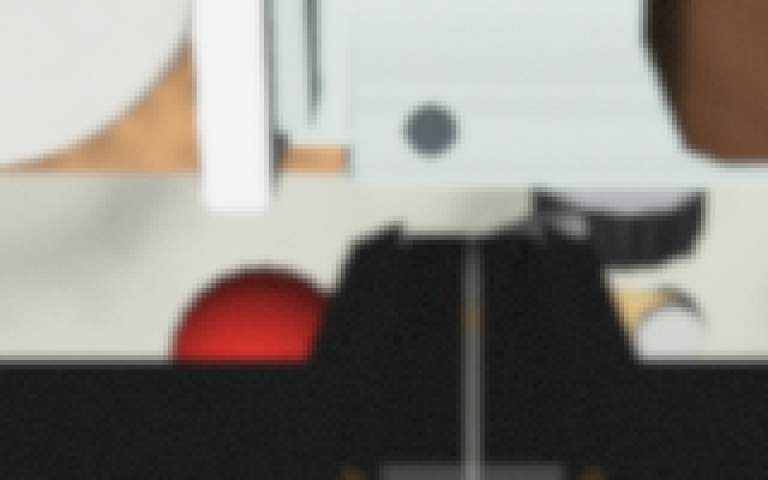

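```bash
python3 -m inch '-0.5 0.2 0 0; -1 0.4 0 0; -1 0.4 0 0'; python3 -m inch '-0.5 0.3 0 0; -1 0.6 0 0; -1 0.6 0 0';  python3 -m inch '-0.5 0.4 0 0; -1 0.8 0 0; -1 0.8 0 0'
```

```text
clock: 28.95
tool_pos: [0.4394, 0.1405, 0.0749]
eef_rot: [0.489, -0.51, 0.511, -0.489]
contact_force: [-1.2, -6.6, -0.3]
opening: 0.007
clock: 29.25
tool_pos: [0.4393, 0.1412, 0.0743]
eef_rot: [0.489, -0.51, 0.512, -0.488]
contact_force: [-0.3, -6.8, -0.4]
opening: 0.007
clock: 29.55
tool_pos: [0.4394, 0.1421, 0.0735]
eef_rot: [0.489, -0.51, 0.512, -0.488]
contact_force: [0.0, -6.4, -0.3]
opening: 0.008
```

```bash
python3 -m inch '-0.5 0.5 0 0; -1 0.9 0 0; -1 0.9 0 0'; python3 -m inch '-0.5 0.5 0 0; -1 0.9 0 0; -1 0.9 0 0'; python3 - <<'E'
from h import *
for n in("scene","wrist"):
    c=r.snapshot(n); np.savez(f"pics/{n}18.npz",**c)
    f=c["frame"]
    z=f[160:290,290:450] if n=="scene" else f[150:290,120:380]
    k=4.8 if n=="scene" else 3
    cv2.imwrite(f"pics/{n}18z.png",cv2.resize(z[:,:,::-1],None,fx=k,fy=k,interpolation=3))
E
```

```text
clock: 29.85
tool_pos: [0.4394, 0.143, 0.0726]
eef_rot: [0.489, -0.51, 0.512, -0.488]
contact_force: [-0.1, -7.1, 0.8]
opening: -0.0
clock: 30.15
tool_pos: [0.4395, 0.1439, 0.0717]
eef_rot: [0.489, -0.51, 0.512, -0.488]
contact_force: [-0.4, -8.0, -0.2]
opening: 0.011
```

View pics/wrist18z.png

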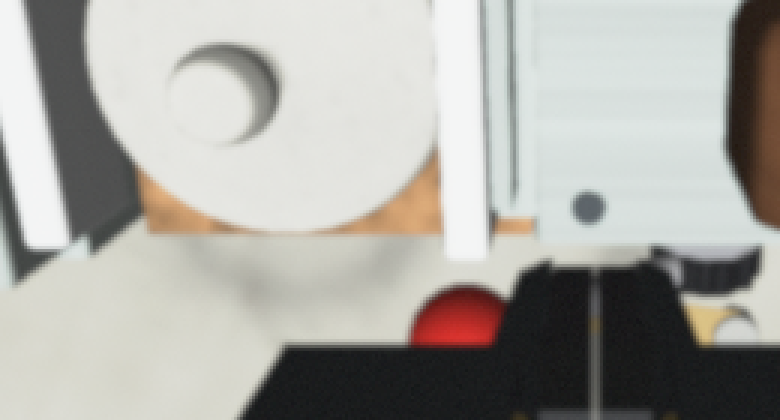

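View pics/scene18z.png

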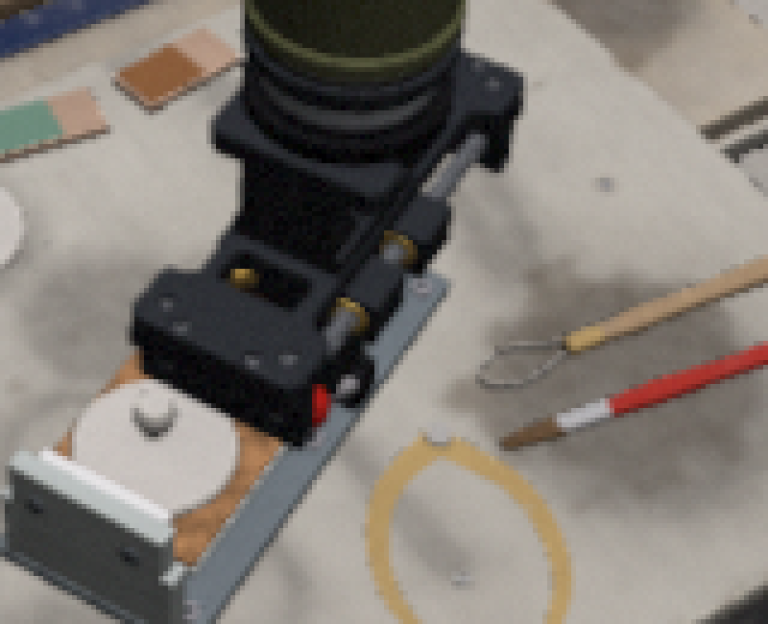

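```bash
python3 -m inch '-0.5 0.6 0 0; -1 1.1 0 0; -1 1.1 0 0'; python3 -m inch '0 0 0 0;0 0 0 0'
```

```text
clock: 30.55
tool_pos: [0.4395, 0.1449, 0.0706]
eef_rot: [0.489, -0.51, 0.512, -0.488]
contact_force: [-0.9, -7.4, -0.1]
opening: 0.003
clock: 30.75
tool_pos: [0.4395, 0.1449, 0.0706]
eef_rot: [0.489, -0.51, 0.512, -0.488]
contact_force: [-0.4, -7.2, 0.4]
opening: 0.001
```

```bash
python3 -m inch '-0.5 0.6 0 0; -1 1.2 0 0; -1 1.2 0 0';python3 -m inch '-0.5 0.6 0 0; -1 1.2 0 0;-1 1.2 0 0'
```

```text
clock: 31.05
tool_pos: [0.4395, 0.1459, 0.0695]
eef_rot: [0.489, -0.51, 0.512, -0.488]
contact_force: [-0.8, -6.6, 0.9]
opening: 0.004
clock: 31.35
tool_pos: [0.4396, 0.1468, 0.0683]
eef_rot: [0.489, -0.51, 0.512, -0.488]
contact_force: [-0.5, -9.0, 1.5]
opening: 0.004
```

```bash
python3 -m inch '0 0 0 0;0 0 0 0'; python3 -m inch '3 -1 0 0; 6 -4 0 0; 9 -12 0 0;12 -25 -2 0; 12 -40 -5 0;12 -60 -10 0; 12 -80 -15 0;12 -90 -15 0'; python3 -m inch '40 -5 -5 0; 80 -10 -10 0; 120 -10 -10 0; 120 -10 -10 0;120 -10 -10 0'; python3 - <<'E'
from h import *
goto([0.4335,0.035,0.078],87.6)
cs={}
for n in("scene","wrist","top"):
    c=r.snapshot(n); cs[n]=c; np.savez(f"pics/{n}19.npz",**c)
    f=c["frame"]; z={"scene":f[160:290,270:430],"wrist":f,"top":f[210:290,220:380]}[n]; k={"scene":4.6,"wrist":1.2,"top":4.8}[n]
    cv2.imwrite(f"pics/{n}19z.png",cv2.resize(z[:,:,::-1],None,fx=k,fy=k,interpolation=3))
    m=((f[...,0].astype(int)>120)&(f[...,1]<60)&(f[...,2]<60)).astype(np.uint8); nn,l,st,ce=cv2.connectedComponentsWithStats(m)
    print(n,[(st[i].tolist(),ce[i].round(1)) for i in range(1,nn) if st[i,4]>20])
E
```

```text
clock: 31.55
tool_pos: [0.4396, 0.1468, 0.0683]
eef_rot: [0.489, -0.51, 0.512, -0.488]
contact_force: [-0.3, -8.4, 1.8]
opening: 0.003
clock: 32.35
tool_pos: [0.4238, 0.1379, 0.1603]
eef_rot: [0.489, -0.51, 0.51, -0.49]
contact_force: [0.7, -0.1, 0.4]
opening: 0.006
clock: 32.85
tool_pos: [0.4093, 0.0174, 0.1685]
eef_rot: [0.488, -0.511, 0.511, -0.489]
contact_force: [0.5, 0.9, -0.3]
opening: 0.007
t 32.85 pos [0.4093 0.0174 0.1685] yaw 87.45 tilt [ 0.001  0.    -1.   ] F [ 0.54  0.93 -0.28] op 0.007
shift [-18.6  90.5  23.3] spin -0.15
scene [([418, 225, 56, 21, 172], array([445.2, 234.7])), ([349, 241, 9, 7, 53], array([353. , 244.1]))]
wrist [([128, 167, 22, 21, 329], array([138.7, 177.3]))]
top [([276, 264, 8, 9, 56], array([279.5, 267.9])), ([331, 311, 6, 8, 25], array([333.9, 314.2]))]
```

View pics/scene19z.png

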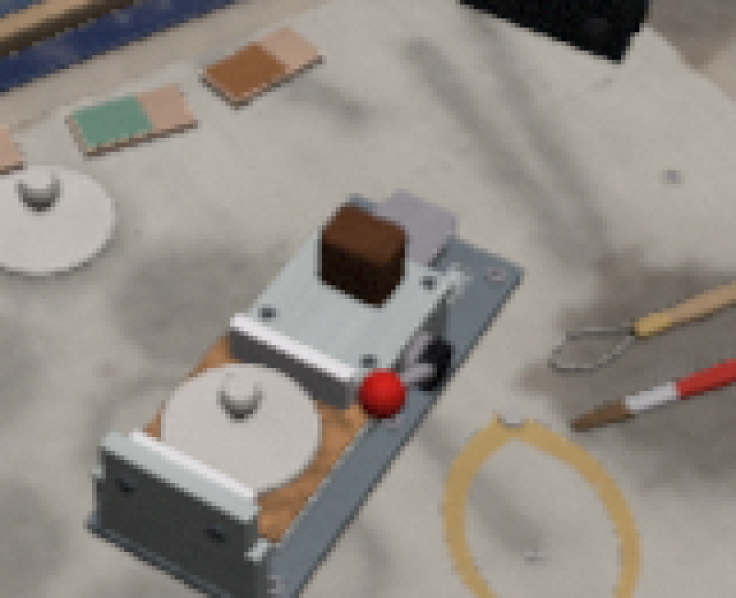

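View pics/top19z.png

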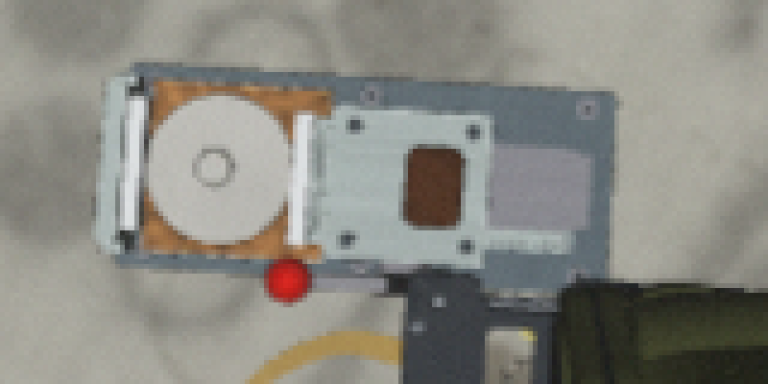

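View pics/wrist19z.png

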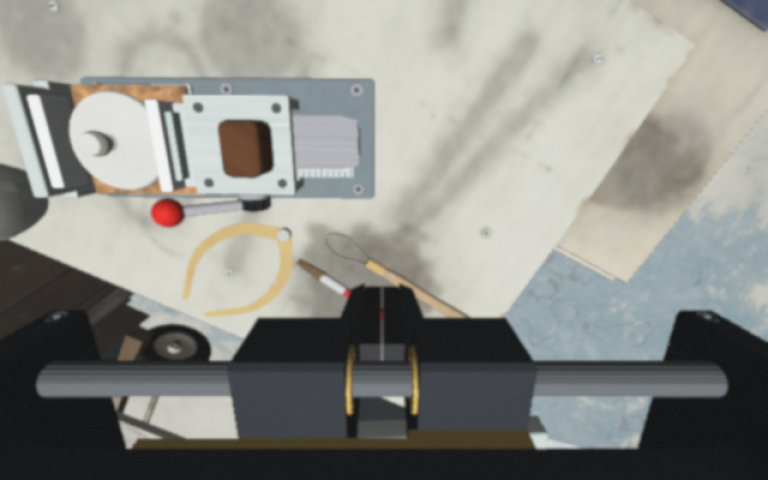

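```bash
python3 - <<'E'
from h import *
w,s,t=[dict(np.load(f"pics/{n}19.npz")) for n in("wrist","scene","top")]
b=tri([w,s,t],[(177.3,138.7),(245.3,353.0),(268.3,279.8)]);print("ball",b,[proj(c,b).round(1) for c in(w,s,t)])
for z in(.059,.063,.067): print(z,planez(w,(177.3,138.7),z),planez(t,(268.3,279.8),z),planez(s,(245.3,353),z))
k=lambda v,o:o+(v+.5)/4.8-.5
T=lambda x,y,z: planez(t,(k(y,210),k(x,220)),z)
sc=[T(*p,.05) for p in((355,125),(473,132),(347,239),(466,246))];print("carriage O",np.mean(sc,0))
print("hub wrist",planez(w,(203/1.2,257/1.2),.033), "lid", T(215,170,.05))
ws=[planez(w,(y/1.2,x/1.2),.05) for x,y in((198,108),(276,108),(209,185),(282,183))];print("O wrist",np.mean(ws,0))
ex=np.array([.0419,.9991]);O=np.mean(sc,0)[:2]
print("x_rel top",(T(288,281,.063)[:2]-O)@ex,"wrist",(planez(w,(177.3,138.7),.063)[:2]-np.mean(ws,0)[:2])@ex)
E
```

```text
ball [0.43623167 0.16787452 0.0676319 ] [array([177.9, 138.5]), array([245.4, 352.8]), array([268.2, 280. ])]
0.059 [0.43485647 0.17320828 0.059     ] [0.43574739 0.16896972 0.059     ] [0.43871719 0.16112526 0.059     ]
0.063 [0.43572516 0.17061727 0.063     ] [0.43588798 0.16865953 0.063     ] [0.43745922 0.1640626  0.063     ]
0.067 [0.43659384 0.16802625 0.067     ] [0.43602857 0.16834933 0.067     ] [0.43620124 0.16699994 0.067     ]
carriage O [0.47955128 0.11571379 0.05      ]
hub wrist [0.43408386 0.11601309 0.033     ] lid [0.48512901 0.20439548 0.05      ]
O wrist [0.47811656 0.1146195  0.05      ]
x_rel top 0.051508355826934346 wrist 0.054171173877285914
```

```bash
python3 - <<'E'
from plant import r
print(r.finish_job())
E
```

```text
the job is handed in; nothing more can be done
None
```

The job is handed in and reported no verdict. The carriage is on the rail, the lid is nipped between the two white faces, and the clamp is swung over. I could not measure the clamp pad's force directly.

**What I did**
- I gripped the carriage by its wooden block and slid it onto the rail from the open end, measuring face first.
- I pushed it until the lid stopped against the fixed jaw, at about 5–6 N, then set it down and let go.
- I swung the red ball over the top with closed fingers until the push along the rail read about 8.4–9 N, then backed the arm clear.

**Last checks**
- **Carriage and lid:** the last pictures show the carriage square to the rail, within about 0.5°. No gap shows on either side of the lid.
- **Other ware:** the arm never came near the cups, jug, other lid or stamp. I did not re-measure their positions at the end.
- **Robot:** about 10 cm clear of the work, with wrist forces near zero.

**What disagreed or stayed uncertain**
- **Clamp angle:** the views put the ball between 0.96 and 1.05 rad past upright.
- **Clamp force:** the push is in the 8–10 N band along the rail. Taken along the ball's arc it is only about 6 N, and the readings scatter by about 0.6 N. From these I estimate the pad force at roughly 40–115 N, inside the 35–120 N limits.
- **Carriage yaw:** early in the clamp swing the carriage turned about 2.6° (0.045 rad, limit 0.08) within its play. It squared up again before the clamp tightened.

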